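# Snap the retaining clip onto the gear shaft in the gated fixture

### The job

Swing the red gate of the assembly fixture well open (a quarter turn or more), then push the brass spring clip with the orange tab sideways into the groove above the gear until it snaps fully home on the shaft, let go of it, and swing the gate fully shut again. The smaller clip with the blue tab is the wrong size. Do not knock about the smaller clip or the other loose things: leave them where they are.

Things in the scene. Friction and masses are not known exactly. Their poses are not given: they have to be found in the camera images.
- fixture: Aluminium assembly fixture, fixed. Origin on the bench top, on the axis of its upright steel shaft; +x points from its open side (the gate) through the shaft to its back. Base plate 150 x 200 x 12 mm (x, y, z). Walls up to z = 60 mm at the sides (y = +-50 to +-62, x = 5 to 70) and back (x = 58 to 70) leave only the -x side open. On either side of the bench, turned up to 0.5 rad.
- shaft_top (a point): Centre of the shaft's top end, 72 mm above the bench. The shaft is 22 mm in diameter down to 59 mm (lower edge chamfered 2 mm), below that is the groove.
- groove (a point): On the shaft axis at the lower side of the groove, level with the gear's flat top face, 50 mm above the bench; axes as the fixture's. The groove is 16 mm in diameter and 9 mm high, from this point up. The gear under it has a 37 mm outer radius. The clip is home when its origin is here.
- gate (a joint): Angle in rad of the red swing gate: 0 = shut (bar along the fixture's y across its open side), growing as it swings outwards, clockwise seen from above, to a stop at 2.0. Starts at 0 to 0.3. A stiff hinge (0.06 N m friction) keeps it where it is left. Bar: 100 mm long, 10 mm thick, 52 to 66 mm above the bench; shut, it blocks the clip's way.
- gate_hinge (a point): Vertical hinge axis of the gate, at fixture x = -58, y = +80 mm, 52 mm above the bench. Axes as the fixture's.
- gate_peg (a point): Top centre, 116 mm above the bench, of the gate's upright black round peg, 14 mm in diameter and standing 50 mm above the bar (66 to 116 mm above the bench), 80 mm from the hinge axis. At gate angle a it lies at (-80 sin a, -80 cos a) mm from the hinge in the fixture's x, y.
- clip: The clip to fit: brass spring clip 6 mm thick with an orange tab. Origin on its underside at the centre of its mouth (on the shaft axis when home); +x points out of the open mouth, the way it is pushed. Jaws reach x = 15 mm, 34 mm wide over all, sprung sideways: 6 to 15 N snaps them over the groove, past the hard point 7 mm before home. 45 g. Starts flat on the mat, tab up.
- clip_tab (a point): Centre of the top of the clip's orange tab, 30 mm above the clip's underside. The tab is a block 26 x 12 x 30 mm (x, y, z of the clip), from x = -46 to -20 mm and from the underside up.
- clip_small: Wrong clip, to be left alone: same form in dark steel with a blue tab (26 x 12 x 30 mm, x = -46 to -20), jaws 26 mm wide. Origin at the centre of its mouth. It lies on the mat too; the two may change places.
- mat: Black rubber mat, 190 x 270 x 3 mm (x, y, z), fixed; origin under its centre. The clips and the brass bush lie on it.
- bush: Bystander: upright brass bush, 26 mm in diameter, 20 mm high, on the mat. Origin under its centre.
- tape: Bystander: roll of blue tape lying flat, 72 mm in diameter, 24 mm high.
- screwdriver: Bystander: yellow screwdriver, 180 mm long, lying along its own x axis.
- tin: Bystander: round open steel dish, 76 mm wide, 42 mm high.
- alu_block: Bystander: aluminium block 40 x 70 x 50 mm.
- carton: Bystander: small cardboard box 60 x 80 x 45 mm.
Mind the look-alikes: they are no part of the job. What is shaped like the fixture but green is not meant.

How it is judged:
By the outcome, as a careful person would: the job done as asked, in the order asked, and still so for the second after the job is handed in, with the robot touching nothing.
It also fails if it takes over 67 s, if anything falls off the work surface, if the arm or the gripper's body presses on something with over 40 N, if the wrist force passes 120 N, or if a joint passes its speed limit or range.

### The arm

A 6-joint arm with a two-finger parallel gripper is mounted at the origin on the work surface. World frame = base frame: x ahead of the robot, y to its left, z up, the work surface at z = 0. Lengths are in m, angles in rad, forces in N, time in s.
With the tool pointing down it reaches from about 0.225 to 0.725 m from the base axis. Payload 3.1 kg.
Tool frame: the origin (TCP) lies at the very end of the fingers, on their centre line; the grasp point (between the pads) lies 19 mm behind it; z points along the fingers, y is the direction in which the jaws open and shut (so a half turn about z gives the same grasp; the last joint's range is limited). The gripper opens to 85 mm and grips with 20 to 120 N. Pads are 22 mm wide; open, the fingers measure 114 mm over their backs; the gripper's body (76 mm by 85 mm) begins 54 mm behind the grasp point. The pads swing forward as they close: fully open they stand 13 mm farther back than shut.
Start: joints at [-1.429, 0.048, 0.099, 1.622, 0, 1.443], TCP at [0.14, -0.506, 0.231] pointing down, gripper open.
Joint ranges: [-2.91, 2.91], [-0.99, 1.94], [-1.21, 1.42], [-2.12, 2.29], [-1.49, 1.47], [-3.14, 3.14]. Speed limits (rad/s): [2.79, 2.79, 3.14, 3.14, 3.14, 3.14].

### API

Orientations are given as a 3x3 rotation matrix whose columns are the frame's x, y, z axes.
In Python, from station import telemetry, vision, ticket, look_for gives the robot as it stands.
- The arm moves only by the tool arm_command, never from a script. Its argument "deltas" is one flat list of numbers, 7 for each row, row after row: the shift along the tool's x, y, z in mm, then the turn, a rotation vector about the tool's x, y, z in degrees, then the finger opening in mm, from 0 to 85.4. In form: [tx, ty, tz, ax, ay, az, fingers, tx, ty, tz, ax, ay, az, fingers, ...]. A call has 1 to 20 rows; each row is the pose to reach, as a shift and turn from the pose commanded when the call began, along the tool's axes at that moment; what a row does not reach only later rows make up. A row lasts 1/12 s, in which the tool goes at most 41.7 mm and 7.16 degrees, less where a joint would pass 70% of its speed; a pose out of reach is approached as far as the arm can. A call with a gripper value outside its range is refused whole. The fingers move at their own pace and stop on an object; the grip force is fixed at half the most. Time passes only in rows, so rows that repeat a pose let the fingers close. It gives the time, the measured TCP pose, the force and the opening at its end, in the units of the state.
- telemetry.state(): the state, without advancing time (a new reading comes with each control period).
- vision.get_image(name): name is "side" or "top"; returns (picture, depth): 420x560x3 uint8, red, green, blue; 420x560 float32, m along the optical axis (not along the pixel's ray), 0 where there is no reading.
- vision.calibration(name): a dict with "camera_matrix" (3x3 intrinsics, pixels), "D" ([k1, k2, p1, p2, k3] as OpenCV has them; the pictures are not rectified), "R" (3x3) and "t" (3): a world point X has camera coordinates R X + t. Camera axes: x right, y down, z forward; pixel columns grow to the right and rows downward; lengths in m; the calibration is good to about 2 mm. A picture is of the moment at which its call begins. calibration takes no time and is no camera call.
- ticket.hand_in(): hands the job in, once; it reports no verdict.
Trained networks look in the newest picture that a camera, given by its name, has taken for a name from the list of things; names that differ only in an ending like _2 or _b are one class to them, and where a whole thing is asked for, a point or a joint stands for the part that bears it (a point fixed in the world has none). Each returns a list of dicts, best first, with "score" (0 to 1); they miss things now and then, are a little off and sometimes report something else, mostly with a low value. They report only what shows in the picture. A call takes as long as a camera call. They do not tell look-alikes from the thing itself.
- look_for(camera, target): "bbox" ([left, top, width, height] in pixels, round what is visible of it).
The state is a dict: "clock": time; "qpos": joint angles; "qvel": joint speeds; "joint_efforts": joint torques, N m; "ee_pos": TCP position; "ee_rot": TCP orientation; "force": force on the tool from outside, world axes, zero at the start; "moment": the same for the moment, N m; "gripper_width": opening from 0.0 (shut) to 1.0 (fully open).
Only numpy, scipy, OpenCV 4.12 (cv2) and the standard library are available. Lean on these libraries where they do the work, as an engineer would, in place of code of your own. Each camera call takes 0.05 s, during which the arm holds its last target.

## Working session

There is one attempt and no reset: what is moved stays moved. The work goes in short steps, Python scripts to look and compute and a tool call to move; the robot and the scene stay as the last step left them, time stands still between calls to the robot, and variables do not carry over. Pictures are saved under pics/ and viewed, and the job is handed in when it is done.

Besides the shell and the picture viewer there is one more tool, called after "Request:" as name(argument=value, ...) on one line, values as JSON. arm_command: Moves the arm, as the interface text tells. Its arguments: {"type":"object","properties":{"deltas":{"type":"array"}},"required":["deltas"]}

```bash
ls; mkdir -p pics; python3 - <<'E'
from station import telemetry, vision
import cv2,numpy as np
for n in("top","side"):
    p,d=vision.get_image(n); cv2.imwrite(f"pics/{n}0.png",p[...,::-1]); np.save(f"{n}0d.npy",d)
    c=vision.calibration(n); print(n,c)
print(telemetry.state())
E
```

```text
pics
top {'camera_matrix': array([[470.01351179,   0.        , 273.16646501],
       [  0.        , 470.01351179, 207.93038637],
       [  0.        ,   0.        ,   1.        ]]), 'D': array([-0.0339532,  0.       ,  0.       ,  0.       ,  0.       ]), 'R': array([[-0.02155538, -0.99951143, -0.02263328],
       [-0.98742433,  0.02483018, -0.15613026],
       [ 0.15661597,  0.0189832 , -0.98747713]]), 't': array([-0.0919588 ,  0.56557249,  1.2291155 ])}
side {'camera_matrix': array([[412.43701506,   0.        , 282.76040274],
       [  0.        , 412.43701506, 206.50543898],
       [  0.        ,   0.        ,   1.        ]]), 'D': array([0.02642947, 0.        , 0.        , 0.        , 0.        ]), 'R': array([[-0.94345645, -0.33149261, -0.0016039 ],
       [-0.18289127,  0.52454744, -0.83150512],
       [ 0.27647912, -0.78419553, -0.55551477]]), 't': array([0.50772637, 0.26891666, 0.94588579])}
{'clock': 0.1, 'qpos': array([-1.42884370e+00,  4.86570915e-02,  9.77018395e-02,  1.62203029e+00,
       -3.31286426e-06,  1.44297695e+00]), 'qvel': array([ 0.00026513, -0.00088274,  0.00343983, -0.00033145, -0.00126001,
       -0.00047407]), 'joint_efforts': array([ 1.84668759e-03, -3.39850867e+01,  3.20936108e+01,  1.58004131e-02,
       -1.33688450e-04, -5.38811769e-07]), 'ee_pos': array([ 0.13981241, -0.50543543,  0.23021803]), 'ee_rot': array([[ 9.63831727e-01,  2.66511357e-01, -3.13000979e-04],
       [ 2.66511398e-01, -9.63829331e-01,  2.16672104e-03],
       [ 2.75776240e-04, -2.17177281e-03, -9.99997604e-01]]), 'force': array([-0.62655095,  0.05334217, -0.43696224]), 'moment': array([ 0.03577473,  0.02754376, -0.02687699]), 'gripper_width': 0.9999835165881056}
```

View pics/top0.png

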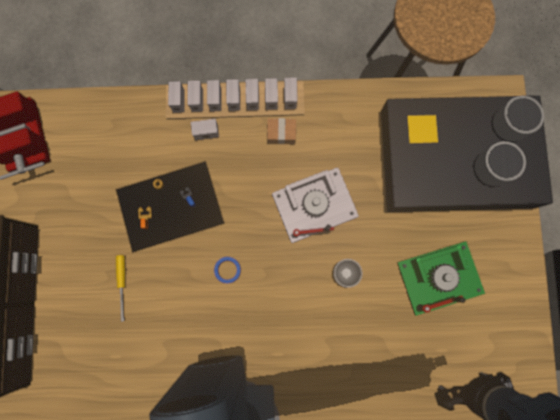

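View pics/side0.png

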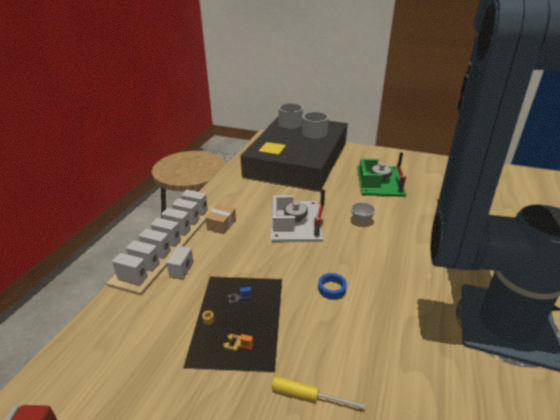

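The top view shows the aluminium fixture at (315,205) with its red gate at (312,232), and the green look-alike at (440,278). The orange-tab clip is at (145,216), the blue-tab clip at (187,196) and the bush at (157,184). I'll enlarge these and run the detectors next.

```bash
cat > h.py <<'E'
import cv2,numpy as np
from station import vision,telemetry,look_for
def cal(n):
    c=vision.calibration(n); return c["camera_matrix"],np.array(c["D"]),np.array(c["R"]),np.array(c["t"])
def ray(n,uv):
    K,D,R,t=cal(n); q=cv2.undistortPoints(np.float64(uv).reshape(-1,1,2),K,D).reshape(-1,2)
    q=np.c_[q,np.ones(len(q))]; return -R.T@t, q@R   # centre, dirs (cam z =1)
def atz(n,uv,z):
    c,d=ray(n,uv); return c+d*((z-c[2])/d[:,2])[:,None]
def atd(n,uv,dep):
    c,d=ray(n,uv); return c+d*np.reshape(dep,(-1,1))
def proj(n,X):
    K,D,R,t=cal(n); return cv2.projectPoints(np.float64(X).reshape(-1,1,3),cv2.Rodrigues(R)[0],t,K,D)[0].reshape(-1,2)
def tri(uv1,uv2):
    A=[];b=[]
    for n,uv in(("top",uv1),("side",uv2)):
        c,d=ray(n,[uv]); d=d[0]/np.linalg.norm(d[0]); P=np.eye(3)-np.outer(d,d); A.append(P);b.append(P@c)
    A=np.vstack(A);b=np.hstack(b); x=np.linalg.lstsq(A,b,rcond=None)[0]; return x,np.linalg.norm(A@x-b)
def cloud(n,d,box):
    l,t,w,h=box; vv,uu=np.mgrid[t:t+h,l:l+w]; dd=d[t:t+h,l:l+w]; uv=np.c_[uu.ravel(),vv.ravel()]
    return atd(n,uv,dd.ravel()),uv
E
python3 - <<'E'
from h import *
import cv2
for n in("top","side"):
    for t in("clip","clip_tab","clip_small","gate_peg","gate","fixture","shaft_top","mat"):
        r=look_for(n,t); print(n,t,[(round(x["score"],2),np.round(x["bbox"],1).tolist()) for x in r[:3]])
a=cv2.imread("pics/top0.png");b=cv2.imread("pics/side0.png")
rs=lambda i,x,y,w,h:cv2.resize(i[y:y+h,x:x+w],(400,300),interpolation=cv2.INTER_CUBIC)
cv2.imwrite("pics/crop0.png",np.vstack([np.hstack([rs(a,105,160,120,90),rs(a,260,160,120,90)]),np.hstack([rs(b,190,275,120,90),rs(b,250,175,100,75)])]))
E
```

```text
top clip [(0.65, [137.5, 209.8, 11.7, 14.8]), (0.53, [271.0, 167.3, 87.1, 75.2])]
top clip_tab [(0.47, [141.0, 205.7, 9.2, 23.8])]
top clip_small []
top gate_peg [(0.7, [420.2, 294.9, 46.2, 18.1]), (0.6, [294.9, 224.2, 39.3, 12.2])]
top gate [(0.72, [293.6, 223.2, 41.7, 13.5]), (0.54, [424.7, 294.9, 40.9, 15.7])]
top fixture [(0.97, [398.0, 240.4, 87.2, 73.7]), (0.93, [273.3, 168.0, 84.8, 75.8])]
top shaft_top [(0.83, [397.4, 243.5, 87.0, 74.5]), (0.64, [272.8, 168.2, 85.8, 72.4])]
top mat [(0.88, [121.2, 159.0, 99.4, 89.6])]
side clip [(0.51, [223.4, 334.3, 26.9, 16.1])]
side clip_tab [(0.58, [223.3, 332.9, 32.9, 20.9])]
side clip_small [(0.63, [229.1, 286.0, 23.2, 17.9])]
side gate_peg [(0.72, [166.0, 245.9, 26.7, 35.3]), (0.55, [315.4, 189.5, 12.9, 37.2])]
side gate [(0.6, [314.9, 188.7, 9.4, 36.2]), (0.58, [399.5, 156.1, 6.0, 27.4])]
side fixture [(0.85, [270.0, 190.1, 55.1, 52.2]), (0.66, [359.6, 154.4, 48.9, 46.6])]
side shaft_top [(0.85, [361.5, 149.2, 45.0, 46.7]), (0.62, [270.6, 192.8, 52.4, 46.4])]
side mat [(0.66, [182.5, 276.3, 100.2, 96.9])]
```

View pics/crop0.png

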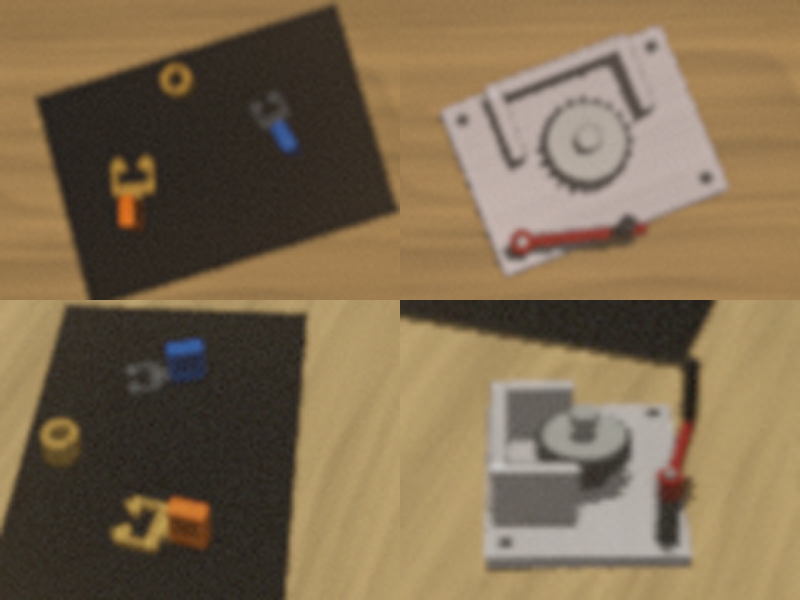

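The crops confirm the targets. The brass clip with the orange tab is at top (145,215) and side (240,342), and the dark clip with the blue tab is the wrong one. The silver fixture is the one meant, not the green one. Its hinge is on the left at top (296,232) and its black peg is at about (327,227).

```bash
cat > m.py <<'E'
from h import *
def seg(n,img,fn,box):
    hsv=cv2.cvtColor(img,cv2.COLOR_BGR2HSV); m=fn(hsv,img).astype(np.uint8)
    k=np.zeros_like(m); l,t,w,h=box; k[t:t+h,l:l+w]=1; return m*k
org=lambda h,i:(h[...,0]<14)&(h[...,1]>190)&(h[...,2]>120)
E
python3 - <<'E'
from m import *
T=cv2.imread("pics/top0.png");S=cv2.imread("pics/side0.png");dT=np.load("top0d.npy");dS=np.load("side0d.npy")
def big(m):
    nc,l,st,ce=cv2.connectedComponentsWithStats(m,connectivity=8); i=1+np.argmax(st[1:,4]); return (l==i)
# plate
m=seg("top",T,lambda h,i:(h[...,1]<60)&(h[...,2]>110),(260,155,110,95)); m=cv2.morphologyEx(m,cv2.MORPH_CLOSE,np.ones((5,5)))
b=big(m).astype(np.uint8); c=max(cv2.findContours(b,0,1)[0],key=cv2.contourArea); hull=cv2.convexHull(c)[:,0]
print(b.sum()); 
X=atz("top",hull,0.012)[:,:2]
r=cv2.minAreaRect(np.float32(X*1000)); print("rect",r); print(cv2.boxPoints(r))
# mat
m=seg("top",T,lambda h,i:h[...,2]<60,(105,150,130,110)); b=big(m).astype(np.uint8)
c=max(cv2.findContours(b,0,1)[0],key=cv2.contourArea); print("mat",cv2.minAreaRect(np.float32(atz("top",c[:,0],0.003)[:,:2]*1000)))
# orange
for n,I,d,box in(("top",T,dT,(130,195,35,40)),("side",S,dS,(215,325,50,35))):
    b=big(seg(n,I,org,box)); v,u=np.nonzero(b); P=atd(n,np.c_[u,v],d[v,u]); print(n,"orange",len(u),u.mean(),v.mean(),"z pct",np.percentile(P[:,2],[5,50,95]).round(4))
    q=P[P[:,2]>.028]; print(q.mean(0), cv2.minAreaRect(np.float32(q[:,:2]*1000)))
P,uv=cloud("top",dT,(300,190,35,30)); print("shaft z", P[:,2].reshape(30,35)[6:20:2,8:28:2].round(3))
E
```

```text
3764
rect ((577.4920654296875, -218.88999938964844), (154.4423828125, 201.13253784179688), 20.129005432128906)
[[ 470.37915  -151.04082 ]
 [ 539.59595  -339.8882  ]
 [ 684.605    -286.7392  ]
 [ 615.3882    -97.891785]]
mat ((582.7910766601562, 189.25865173339844), (181.97364807128906, 261.984130859375), 16.225618362426758)
top orange 44 142.5681818181818 223.0681818181818 z pct [0.0033 0.0309 0.036 ]
[0.53166783 0.25386831 0.03244301] ((532.2081298828125, 253.73582458496094), (22.04188346862793, 11.017038345336914), 1.4392130374908447)
side orange 22 247.77272727272728 339.5 z pct [0.0288 0.0318 0.0342]
[0.52637585 0.25612475 0.03165173] ((526.599853515625, 256.708251953125), (16.82680892944336, 9.936476707458496), 46.843624114990234)
shaft z [[0.049 0.044 0.049 0.053 0.052 0.048 0.049 0.05  0.051 0.046]
 [0.051 0.047 0.046 0.075 0.072 0.071 0.046 0.049 0.052 0.048]
 [0.051 0.05  0.05  0.072 0.066 0.072 0.07  0.049 0.048 0.047]
 [0.045 0.053 0.051 0.072 0.074 0.076 0.069 0.052 0.048 0.046]
 [0.045 0.05  0.051 0.062 0.072 0.069 0.047 0.048 0.05  0.052]
 [0.047 0.051 0.052 0.046 0.048 0.049 0.047 0.046 0.052 0.051]
 [0.052 0.049 0.05  0.051 0.051 0.045 0.05  0.05  0.049 0.052]]
```

```bash
python3 - <<'E'
from m import *
T=cv2.imread("pics/top0.png");S=cv2.imread("pics/side0.png");dT=np.load("top0d.npy");dS=np.load("side0d.npy")
for n,d,box in(("top",dT,(305,192,25,20)),("side",dS,(280,195,32,30))):
    P,uv=cloud(n,d,box); k=(P[:,2]>.063)&(P[:,2]<.08); 
    print(n,"shaft",k.sum(),uv[k].mean(0),P[k].mean(0).round(4), "fixed z",atz(n,[uv[k].mean(0)],.072).round(4))
    P,uv=cloud(n,d,(295,180,45,45) if n=="top" else (275,190,45,45)); k=(abs(P[:,2]-.05)<.006)
    c0=np.array([.577,-.219]); k&=np.linalg.norm(P[:,:2]-c0,axis=1)<.048
    q=atz(n,uv[k],.05)[:,:2]; print("gear",k.sum(),q.mean(0),cv2.minEnclosingCircle(np.float32(q*1000)))
# overlay
yaw=np.radians(20.13);o=np.array([.577,-.219])
def W(p):
    p=np.atleast_2d(p);c,s=np.cos(yaw),np.sin(yaw);return np.c_[o[0]+c*p[:,0]-s*p[:,1],o[1]+s*p[:,0]+c*p[:,1],p[:,2]]/1
def draw(n,I,box,f):
    l,t,w,h=box; J=cv2.resize(I[t:t+h,l:l+w],None,fx=f,fy=f,interpolation=cv2.INTER_CUBIC)
    def pl(p,col,cl=True):
        u=(proj(n,W(np.array(p)/1000))-[l,t]+.5)*f; cv2.polylines(J,[np.int32(u)],cl,col,1)
    pl([(-75,-100,12),(75,-100,12),(75,100,12),(-75,100,12)],(0,255,0))
    a=np.linspace(0,6.28,40)
    for r,z in((11,72),(37,50)): pl(np.c_[r*np.cos(a),r*np.sin(a),z+0*a],(255,0,255))
    pl([(5,62,60),(70,62,60),(70,-62,60),(5,-62,60),(5,-50,60),(58,-50,60),(58,50,60),(5,50,60)],(255,255,0))
    for g in(0,.15,.3):
        pl([(-58,80,66),(-58-100*np.sin(g),80-100*np.cos(g),66)],(0,255,255))
        x,y=-58-80*np.sin(g),80-80*np.cos(g); pl([(x,y,66),(x,y,116)],(255,0,0))
    return J
cv2.imwrite("pics/ov1.png",np.hstack([draw("top",T,(265,160,100,90),4),draw("side",S,(255,175,90,90),4)]))
E
```

```text
top shaft 52 [316.5 200.5] [ 0.5759 -0.2209  0.071 ] fixed z [[ 0.5758 -0.2208  0.072 ]]
gear 461 [ 0.57574174 -0.22046731] ((575.9953002929688, -220.4218292236328), 37.37261962890625)
side shaft 41 [294.2195122  202.73170732] [ 0.5798 -0.2226  0.0692] fixed z [[ 0.5784 -0.2185  0.072 ]]
gear 234 [ 0.57265952 -0.21319664] ((572.7217407226562, -214.6787872314453), 39.71226501464844)
```

View pics/ov1.png

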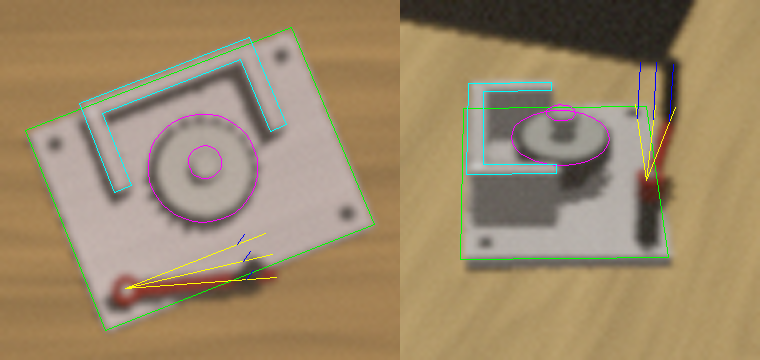

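```bash
python3 - <<'E'
from m import *
T=cv2.imread("pics/top0.png");S=cv2.imread("pics/side0.png");dT=np.load("top0d.npy");dS=np.load("side0d.npy")
a=cv2.resize(T[200:235,130:162],None,fx=12,fy=12,interpolation=cv2.INTER_NEAREST)
b=cv2.resize(S[325:360,215:260],None,fx=9,fy=12,interpolation=cv2.INTER_NEAREST)
cv2.imwrite("pics/clipz.png",np.hstack([a,b]))
# peg
for n,I,box in(("top",T,(318,218,20,18)),("side",S,(312,185,18,30))):
    m=seg(n,I,lambda h,i:h[...,2]<70,box); v,u=np.nonzero(m); print(n,len(u),u.min(),u.max(),v.min(),v.max(),u.mean(),v.mean())
    for r in range(v.min(),v.max()+1,2): print(r,u[v==r].min() if (v==r).any() else None,u[v==r].max() if (v==r).any() else None,end="; ")
    print()
yaw=np.radians(20.13);c,s=np.cos(yaw),np.sin(yaw);R=np.array([[c,-s],[s,c]]);o=np.array([.5762,-.22])
for g in(0,.1,.2,.25,.3,.35):
    p=R@np.array([-.058-.08*np.sin(g),.08-.08*np.cos(g)])+o
    print(g,p,*[proj(n,[[*p,z] for z in(.066,.116)]).round(1).tolist() for n in("top","side")])
E
```

```text
top 6 325 327 228 230 326.1666666666667 229.16666666666666
228 326 326; 230 326 327; 
side 94 312 323 185 204 318.968085106383 191.2127659574468
185 312 322; 187 312 321; 189 312 321; 191 321 323; 193 322 323; 195 322 323; 197 321 323; 199 321 323; 201 321 323; 203 321 323; 
0 [ 0.52174298 -0.23996078] [[324.3, 220.8], [326.0, 218.3]] [[314.3, 204.1], [315.0, 189.9]]
0.1 [ 0.51410663 -0.24233415] [[325.3, 223.7], [327.1, 221.3]] [[317.0, 204.1], [317.7, 190.0]]
0.2 [ 0.50627149 -0.2439333 ] [[326.1, 226.6], [327.8, 224.3]] [[319.6, 204.3], [320.4, 190.1]]
0.25 [ 0.50230378 -0.24443725] [[326.3, 228.1], [328.1, 225.9]] [[320.9, 204.5], [321.8, 190.3]]
0.3 [ 0.49831585 -0.24474226] [[326.5, 229.6], [328.2, 227.4]] [[322.3, 204.7], [323.1, 190.5]]
0.35 [ 0.49431765 -0.24484757] [[326.6, 231.1], [328.4, 229.0]] [[323.6, 204.9], [324.5, 190.7]]
```

View pics/clipz.png

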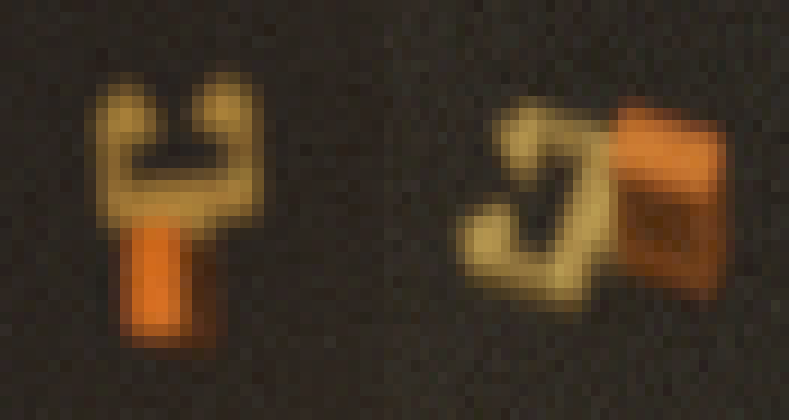

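```bash
cat > clipfit.py <<'E'
from m import *
from scipy.optimize import minimize
def hullpts(x,y,z,yaw,z0):
    c,s=np.cos(yaw),np.sin(yaw)
    def W(P): P=np.array(P)/1000; return np.c_[x+c*P[:,0]-s*P[:,1],y+s*P[:,0]+c*P[:,1],z0+P[:,2]]
    B=W([(a,b,h) for a in(-20,15) for b in(-17,17) for h in(0,6)]); Tb=W([(a,b,h) for a in(-46,-20) for b in(-6,6) for h in(0,30)])
    return B,Tb
def render(n,p,z0,box,f):
    l,t,w,h=box; m=np.zeros((h*f,w*f),np.uint8)
    for q in hullpts(p[0],p[1],0,p[2],z0):
        u=(proj(n,q)-[l,t]+.5)*f*16-8; cv2.fillConvexPoly(m,cv2.convexHull(np.int32(np.round(u))),255,shift=4)
    return cv2.resize(m,(w,h),interpolation=cv2.INTER_AREA)/255.
def fit(views,p0,z0):
    obs=[]
    for n,I,box in views:
        l,t,w,h=box; J=I[t:t+h,l:l+w].astype(float); s=J.max(2)-J.min(2); s=np.clip((s-15)/65,0,1)
        s=cv2.morphologyEx(s,cv2.MORPH_CLOSE,cv2.getStructuringElement(2,(9,9))); obs.append((n,box,s))
    def cost(p):
        q=[p[0]/1000,p[1]/1000,p[2]/50]
        return sum(((render(n,q,z0,b,6)-s)**2).sum() for n,b,s in obs)
    r=min((minimize(cost,[p0[0]*1000,p0[1]*1000,y*50],method="Nelder-Mead",options=dict(initial_simplex=np.array([p0[0]*1000,p0[1]*1000,y*50])+np.array([[0,0,0],[4,0,0],[0,4,0],[0,0,5]]))) for y in(p0[2]-.1,p0[2]+.1)),key=lambda r:r.fun)
    return np.array([r.x[0]/1000,r.x[1]/1000,r.x[2]/50]),r.fun,obs
E
python3 - <<'E'
from clipfit import *
T=cv2.imread("pics/top0.png");S=cv2.imread("pics/side0.png")
vt=("top",T,(130,198,36,38));vs=("side",S,(212,322,52,40))
for v in([vt],[vs],[vt,vs]):
    p,f,_=fit(v,[.563,.25,0.],.003); c,s=np.cos(p[2]),np.sin(p[2]); print(p.round(4),f,"tab",(p[0]-c*.033,p[1]-s*.033))
    pb=p
for n,I,(l,t,w,h) in(vt,vs):
    J=cv2.resize(I[t:t+h,l:l+w],None,fx=8,fy=8)
    for q in hullpts(pb[0],pb[1],0,pb[2],.003):
        u=(proj(n,q)-[l,t]+.5)*8; cv2.polylines(J,[cv2.convexHull(np.int32(u))],True,(0,255,0),1)
    cv2.imwrite(f"pics/fit_{n}.png",J)
a,b=cv2.imread("pics/fit_top.png"),cv2.imread("pics/fit_side.png"); 
hh=max(len(a),len(b)); pad=lambda x:cv2.copyMakeBorder(x,0,hh-len(x),0,0,0); cv2.imwrite("pics/fit.png",np.hstack([pad(a),pad(b)]))
E
```

```text
[0.5662 0.2574 0.0298] 8.261545377403774 tab (np.float64(0.5332015084710745), np.float64(0.256466974466315))
[0.5657 0.2531 0.0567] 15.363694437050837 tab (np.float64(0.5327422769331241), np.float64(0.2512564331257463))
[0.5657 0.2548 0.0607] 56.54325359613621 tab (np.float64(0.5327767899575829), np.float64(0.2527813107783924))
```

View pics/fit.png

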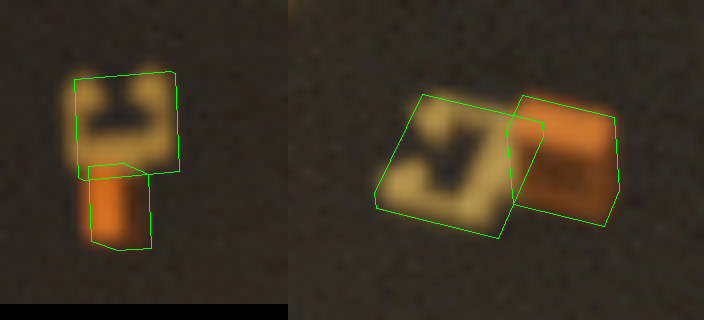

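```bash
cat > plan.py <<'E'
import numpy as np
from station import telemetry
def plan(*wps):
    s=telemetry.state(); R=s["ee_rot"]; p=s["ee_pos"]; psi=np.degrees(np.arctan2(R[1,0],R[0,0]))
    print("t",round(s["clock"],2),"at",p.round(4),"psi",psi.round(2),"z",R[:,2].round(4),"grip",round(s["gripper_width"],3),"F",s["force"].round(1))
    for w in wps:
        d=R.T@(np.array(w[:3])-p)*1000; a=(w[3]-psi+180)%360-180
        print(w,"->",d.round(1).tolist(),"az",round(-a,1))
def fix(x,y):
    yaw=np.radians(20.13);c,s=np.cos(yaw),np.sin(yaw); return .5762+(c*x-s*y)/1000,-.22+(s*x+c*y)/1000
def peg(a): return fix(-58-80*np.sin(a),80-80*np.cos(a))
E
python3 -c "
from plan import *
plan((.500,-.2447,.23,94),(.500,-.2447,.087,94))"
```

```text
t 0.9 at [ 0.1399 -0.506   0.2313] psi 15.46 z [-0. -0. -1.] grip 1.005 F [-0.   0.  -0.5]
(0.5, -0.2447, 0.23, 94) -> [416.7, -155.9, 1.3] az -78.5
(0.5, -0.2447, 0.087, 94) -> [416.7, -155.9, 144.3] az -78.5
```

Request:
arm_command(deltas=[416.7, -155.9, 1.3, 0, 0, -78.5, 40, 416.7, -155.9, 1.3, 0, 0, -78.5, 40, 416.7, -155.9, 1.3, 0, 0, -78.5, 40, 416.7, -155.9, 1.3, 0, 0, -78.5, 40, 416.7, -155.9, 1.3, 0, 0, -78.5, 40, 416.7, -155.9, 1.3, 0, 0, -78.5, 40, 416.7, -155.9, 1.3, 0, 0, -78.5, 40, 416.7, -155.9, 1.3, 0, 0, -78.5, 40, 416.7, -155.9, 1.3, 0, 0, -78.5, 40, 416.7, -155.9, 1.3, 0, 0, -78.5, 40, 416.7, -155.9, 1.3, 0, 0, -78.5, 40, 416.7, -155.9, 1.3, 0, 0, -78.5, 40, 416.7, -155.9, 1.3, 0, 0, -78.5, 40, 416.7, -155.9, 1.3, 0, 0, -78.5, 40, 416.7, -155.9, 1.3, 0, 0, -78.5, 40, 416.7, -155.9, 1.3, 0, 0, -78.5, 40])

```text
clock: 2.23
ee_pos: [0.4991, -0.2457, 0.2302]
ee_rot: [[-0.066, 0.998, -0.0], [0.998, 0.066, -0.0], [-0.0, -0.0, -1.0]]
force: [0.3, -0.3, -0.4]
gripper_width: 0.464
```

```bash
python3 - <<'E'
from m import *
from plan import *
plan((.500,-.2447,.16,94),(.500,-.2447,.087,94))
J=[]
for n,b in(("top",(250,140,130,110)),("side",(240,120,130,110))):
    p,d=vision.get_image(n); np.save(n+"1d.npy",d); cv2.imwrite(f"pics/{n}1.png",p[...,::-1]); l,t,w,h=b; J.append(cv2.resize(p[t:t+h,l:l+w,::-1],None,fx=3,fy=3))
    print(n,proj(n,[telemetry.state()["ee_pos"]]))
cv2.imwrite("pics/v1.png",np.hstack(J))
E
```

```text
t 2.23 at [ 0.4991 -0.2457  0.2302] psi 93.81 z [-1.e-04 -3.e-04 -1.e+00] grip 0.464 F [ 0.3 -0.3 -0.4]
(0.5, -0.2447, 0.16, 94) -> [1.0, 1.0, 70.2] az -0.2
(0.5, -0.2447, 0.087, 94) -> [1.0, 1.0, 143.2] az -0.2
top [[333.30171351 221.33404931]]
side [[325.07396216 155.23985576]]
```

View pics/v1.png

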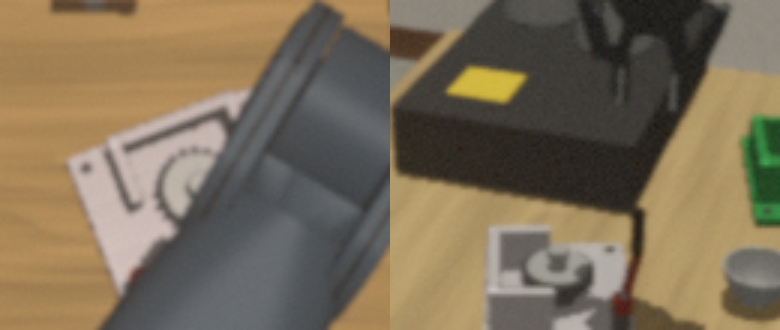

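Request:
arm_command(deltas=[1, 1, 70, 0, 0, 0, 40, 1, 1, 100, 0, 0, 0, 40, 1, 1, 120, 0, 0, 0, 40, 1, 1, 143, 0, 0, 0, 40, 1, 1, 143, 0, 0, 0, 40])

```text
clock: 2.75
ee_pos: [0.4959, -0.2413, 0.0799]
ee_rot: [[-0.067, 0.998, -0.011], [0.998, 0.068, 0.007], [0.008, -0.01, -1.0]]
force: [-1.6, 1.1, -1.1]
gripper_width: 0.469
```

```bash
python3 - <<'E'
from m import *
from plan import *
J=[]
for n,b in(("top",(250,140,130,110)),("side",(280,150,80,68))):
    p,d=vision.get_image(n); np.save(n+"2d.npy",d); cv2.imwrite(f"pics/{n}2.png",p[...,::-1]); l,t,w,h=b; J.append(cv2.resize(p[t:t+h,l:l+w,::-1],(390,330)))
    print(n,proj(n,[telemetry.state()["ee_pos"]]))
cv2.imwrite("pics/v2.png",np.hstack(J))
w=[(*peg(a),.087,94-np.degrees(a-.28)) for a in(.4,.6,.8,1.0,1.2,1.4,1.6,1.75,1.85)]
plan(*w)
E
```

```text
top [[326.19820452 229.09266398]]
side [[322.00233363 199.00984256]]
t 2.85 at [ 0.4999 -0.2436  0.0866] psi 93.89 z [-0.0017  0.0011 -1.    ] grip 0.467 F [ 0.1 -0.   1.6]
(np.float64(0.4903191876805322), np.float64(-0.24475293050803645), 0.087, np.float64(87.12450645843012)) -> [-0.5, -9.6, -0.4] az 6.8
(np.float64(0.47452203240004354), np.float64(-0.24238698700147565), 0.087, np.float64(75.66535055581366)) -> [3.0, -25.2, -0.4] az 18.2
(np.float64(0.4595098088978157), np.float64(-0.23692979457759455), 0.087, np.float64(64.20619465319719)) -> [9.4, -39.8, -0.3] az 29.7
(np.float64(0.4458810071510717), np.float64(-0.22859891427716678), 0.087, np.float64(52.74703875058073)) -> [18.7, -52.9, -0.3] az 41.1
(np.float64(0.43417896447728344), np.float64(-0.21772647200815728), 0.087, np.float64(41.28788284796427)) -> [30.3, -63.8, -0.3] az 52.6
(np.float64(0.4248702043899235), np.float64(-0.20474591773385595), 0.087, np.float64(29.82872694534781)) -> [43.9, -72.2, -0.2] az 64.1
(np.float64(0.418325837778184), np.float64(-0.19017474519067135), 0.087, np.float64(18.369571042731337)) -> [58.9, -77.7, -0.2] az 75.5
(np.float64(0.4153931101699686), np.float64(-0.1785502318161395), 0.087, np.float64(9.775204115768986)) -> [70.7, -79.9, -0.2] az 84.1
(np.float64(0.41441889450349134), np.float64(-0.17061312980870252), 0.087, np.float64(4.0456261644607565)) -> [78.7, -80.3, -0.2] az 89.8
```

View pics/v2.png

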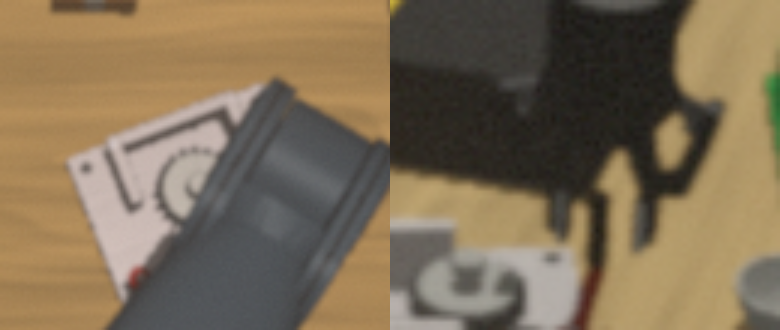

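The side view shows the peg standing between the two fingers, so I can swing the gate open along its arc.

Request:
arm_command(deltas=[-0.5, -9.6, 0, 0, 0, 6.8, 40, 1, -17, 0, 0, 0, 12.5, 40, 3, -25.2, 0, 0, 0, 18.2, 40, 6, -32.5, 0, 0, 0, 24, 40, 9.4, -39.8, 0, 0, 0, 29.7, 40, 14, -46.5, 0, 0, 0, 35.4, 40, 18.7, -52.9, 0, 0, 0, 41.1, 40, 24.3, -58.5, 0, 0, 0, 46.9, 40, 30.3, -63.8, 0, 0, 0, 52.6, 40, 37, -68.2, 0, 0, 0, 58.4, 40, 43.9, -72.2, 0, 0, 0, 64.1, 40, 51.3, -75.2, 0, 0, 0, 69.8, 40, 58.9, -77.7, 0, 0, 0, 75.5, 40, 65, -79, 0, 0, 0, 80, 40, 70.7, -79.9, 0, 0, 0, 84, 40, 75, -80.2, 0, 0, 0, 88, 40, 80, -80.3, 0, 0, 0, 90, 40, 84, -80, 0, 0, 0, 90, 40, 86, -79.8, 0, 0, 0, 90, 40, 86, -79.8, 0, 0, 0, 90, 40])

```text
clock: 4.52
ee_pos: [0.4169, -0.164, 0.0893]
ee_rot: [[0.998, 0.07, 0.004], [0.07, -0.998, -0.002], [0.004, 0.002, -1.0]]
force: [0.3, -0.7, 0.7]
gripper_width: 0.467
```

```bash
python3 - <<'E'
from m import *
from plan import *
J=[]
for n,b in(("top",(250,160,130,110)),("side",(270,150,110,93))):
    p,d=vision.get_image(n); np.save(n+"3d.npy",d); cv2.imwrite(f"pics/{n}3.png",p[...,::-1]); l,t,w,h=b; J.append(cv2.resize(p[t:t+h,l:l+w,::-1],(390,330)))
    print(n,proj(n,[telemetry.state()["ee_pos"],[*peg(1.8),.116]]))
cv2.imwrite("pics/v3.png",np.hstack(J))
plan()
E
```

```text
top [[296.95516437 261.13982221]
 [301.51512369 261.2609633 ]]
side [[343.96909138 218.59678462]
 [346.16073724 208.33198818]]
t 4.62 at [ 0.4163 -0.1639  0.0882] psi 3.99 z [ 0.0023 -0.0014 -1.    ] grip 0.47 F [-0.4 -1.6 -0.2]
```

View pics/v3.png

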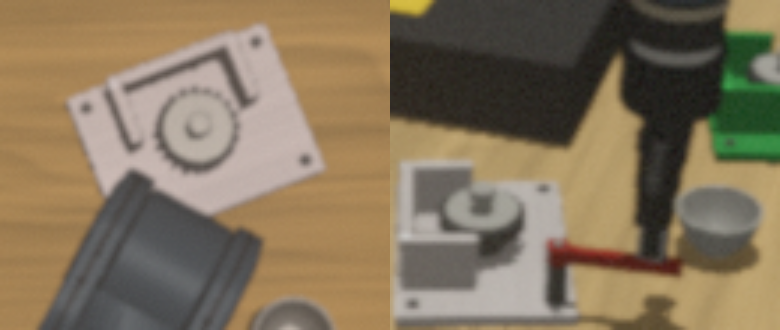

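```bash
python3 - <<'E'
from plan import *
plan((.4165,-.164,.23,4),(.533,.2535,.2,93),(.533,.2535,.15,182))
E
```

```text
t 4.62 at [ 0.4163 -0.1639  0.0882] psi 3.99 z [ 0.0023 -0.0014 -1.    ] grip 0.47 F [-0.4 -1.6 -0.2]
(0.4165, -0.164, 0.23, 4) -> [0.5, 0.3, -141.8] az -0.0
(0.533, 0.2535, 0.2, 93) -> [145.7, -408.1, -112.1] az -89.0
(0.533, 0.2535, 0.15, 182) -> [145.6, -408.2, -62.1] az -178.0
```

Request:
arm_command(deltas=[0, 0, -70, 0, 0, 0, 40, 0, 0, -110, 0, 0, 0, 40, 0, 0, -142, 0, 0, 0, 40, 0, 0, -142, 0, 0, 0, 40, 15, -40, -142, 0, 0, -7, 40, 29, -80, -142, 0, 0, -14, 40, 43, -120, -142, 0, 0, -21, 40, 57, -160, -142, 0, 0, -28, 40, 71, -200, -142, 0, 0, -35, 40, 85, -240, -142, 0, 0, -42, 40, 99, -280, -142, 0, 0, -49, 40, 113, -320, -135, 0, 0, -56, 40, 128, -360, -130, 0, 0, -63, 40, 140, -390, -125, 0, 0, -70, 40, 145.6, -408, -120, 0, 0, -77, 40, 145.6, -408, -112, 0, 0, -84, 40, 145.6, -408, -112, 0, 0, -91, 40, 145.6, -408, -112, 0, 0, -98, 40, 145.6, -408, -112, 0, 0, -105, 40, 145.6, -408, -112, 0, 0, -112, 40])

```text
clock: 6.28
ee_pos: [0.5323, 0.2539, 0.1985]
ee_rot: [[-0.444, 0.896, -0.001], [0.896, 0.444, -0.0], [0.001, -0.001, -1.0]]
force: [0.4, -0.0, 0.7]
gripper_width: 0.469
```

```bash
python3 - <<'E'
from m import *
from plan import *
p,d=vision.get_image("top"); cv2.imwrite("pics/top4.png",p[...,::-1]); np.save("top4d.npy",d)
p,d=vision.get_image("side"); cv2.imwrite("pics/side4.png",p[...,::-1]); np.save("side4d.npy",d)
plan((.533,.2535,.12,182))
E
```

```text
t 6.38 at [0.5324 0.2538 0.1987] psi 115.96 z [-9.e-04  1.e-04 -1.e+00] grip 0.468 F [-0.6 -0.4  0.1]
(0.533, 0.2535, 0.12, 182) -> [-0.5, 0.4, 78.7] az -66.0
```

View pics/top4.png

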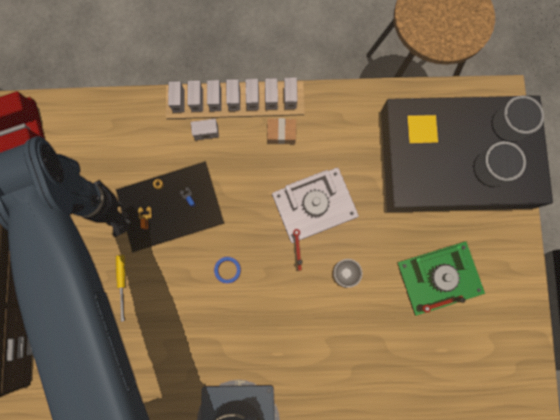

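Request:
arm_command(deltas=[-0.5, 0.4, 10, 0, 0, -7, 40, -0.5, 0.4, 20, 0, 0, -14, 40, -0.5, 0.4, 30, 0, 0, -21, 40, -0.5, 0.4, 40, 0, 0, -28, 40, -0.5, 0.4, 50, 0, 0, -35, 40, -0.5, 0.4, 60, 0, 0, -42, 40, -0.5, 0.4, 70, 0, 0, -49, 40, -0.5, 0.4, 80, 0, 0, -56, 40, -0.5, 0.4, 90, 0, 0, -63, 40, -0.5, 0.4, 95, 0, 0, -66, 40, -0.5, 0.4, 100, 0, 0, -66, 40, -0.5, 0.4, 110, 0, 0, -66, 40, -0.5, 0.4, 120, 0, 0, -66, 40, -0.5, 0.4, 120, 0, 0, -66, 40, -0.5, 0.4, 120, 0, 0, -66, 40])

```text
clock: 7.63
ee_pos: [0.5322, 0.2532, 0.0777]
ee_rot: [[-0.999, -0.033, -0.002], [-0.033, 0.999, -0.001], [0.002, -0.001, -1.0]]
force: [0.5, -0.2, 0.5]
gripper_width: 0.466
```

```bash
cat > two.py <<'E'
import sys
from m import *
from plan import *
def two(k,bt,bs,pts=()):
    J=[]
    for n,b in(("top",bt),("side",bs)):
        p,d=vision.get_image(n); np.save(f"{n}{k}d.npy",d); cv2.imwrite(f"pics/{n}{k}.png",p[...,::-1]); l,t,w,h=b
        J.append(cv2.resize(p[t:t+h,l:l+w,::-1],(390,int(390*h/w)),interpolation=cv2.INTER_CUBIC))
        u=proj(n,[telemetry.state()["ee_pos"],*pts]); print(n,"crop px",((u-[l,t]+.5)*390/w).round(0).tolist())
    cv2.imwrite(f"pics/v{k}.png",np.hstack(J))
E
python3 - <<'E'
from two import *
two(5,(110,180,80,68),(190,280,90,76))
plan((.533,.2535,.12,182))
E
```

```text
top crop px [[137.0, 200.0]]
side crop px [[237.0, 186.0]]Traceback (most recent call last):
  File "<stdin>", line 2, in <module>
  File "two.py", line 10, in two
    cv2.imwrite(f"pics/v{k}.png",np.hstack(J))
                                 ~~~~~~~~~^^^
    return _nx.concatenate(arrs, 1, dtype=dtype, casting=casting)
           ~~~~~~~~~~~~~~~^^^^^^^^^^^^^^^^^^^^^^^^^^^^^^^^^^^^^^^
ValueError: all the input array dimensions except for the concatenation axis must match exactly, but along dimension 0, the array at index 0 has size 331 and the array at index 1 has size 329
```

```bash
sed -i 's/(390,int(390\*h\/w))/(390,330)/' two.py; python3 - <<'E'
import cv2,numpy as np
J=[cv2.resize(cv2.imread(f"pics/{n}5.png")[t:t+h,l:l+w],(390,330),interpolation=cv2.INTER_CUBIC) for n,(l,t,w,h) in(("top",(110,180,80,68)),("side",(190,280,90,76)))]
cv2.imwrite("pics/v5.png",np.hstack(J))
E
```

```text
(no output)
```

View pics/v5.png

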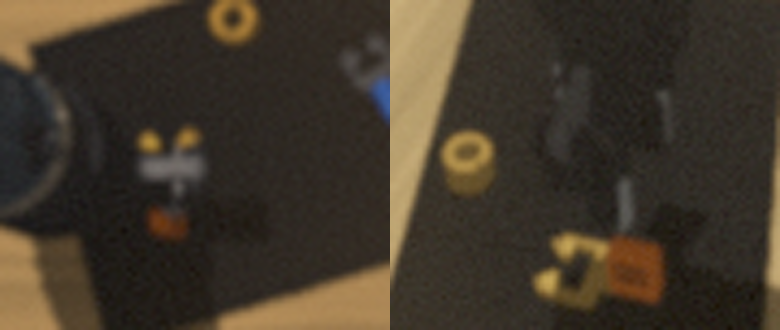

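```bash
python3 - <<'E'
from plan import *
plan((.533,.254,.03,182),(.533,.254,.0075,182))
E
```

```text
t 7.73 at [0.5332 0.2535 0.0792] psi -178.08 z [ 3.e-04  1.e-04 -1.e+00] grip 0.464 F [-0.1 -0.1  0.3]
(0.533, 0.254, 0.03, 182) -> [0.2, 0.5, 49.2] az -0.1
(0.533, 0.254, 0.0075, 182) -> [0.2, 0.5, 71.7] az -0.1
```

Request:
arm_command(deltas=[0, 0.5, 25, 0, 0, 0, 40, 0, 0.5, 45, 0, 0, 0, 40, 0, 0.5, 58, 0, 0, 0, 40, 0, 0.5, 66, 0, 0, 0, 40, 0, 0.5, 71, 0, 0, 0, 40, 0, 0.5, 71.5, 0, 0, 0, 40, 0, 0.5, 71.5, 0, 0, 0, 30, 0, 0.5, 71.5, 0, 0, 0, 20, 0, 0.5, 71.5, 0, 0, 0, 14, 0, 0.5, 71.5, 0, 0, 0, 5, 0, 0.5, 71.5, 0, 0, 0, 0, 0, 0.5, 71.5, 0, 0, 0, 0, 0, 0.5, 71.5, 0, 0, 0, 0, 0, 0.5, 71.5, 0, 0, 0, 0])

```text
clock: 8.9
ee_pos: [0.5342, 0.2544, 0.009]
ee_rot: [[-0.999, -0.034, 0.003], [-0.034, 0.999, 0.001], [-0.003, 0.001, -1.0]]
force: [0.5, -0.0, 5.9]
gripper_width: 0.126
```

```bash
python3 - <<'E'
from two import *
two(6,(110,180,80,68),(190,280,90,76))
plan()
E
```

```text
top crop px [[173.0, 214.0]]
side crop px [[242.0, 283.0]]
t 9.0 at [0.5342 0.2544 0.009 ] psi -178.04 z [ 2.6e-03  9.0e-04 -1.0e+00] grip 0.125 F [-1.2  0.9  6.2]
```

View pics/v6.png

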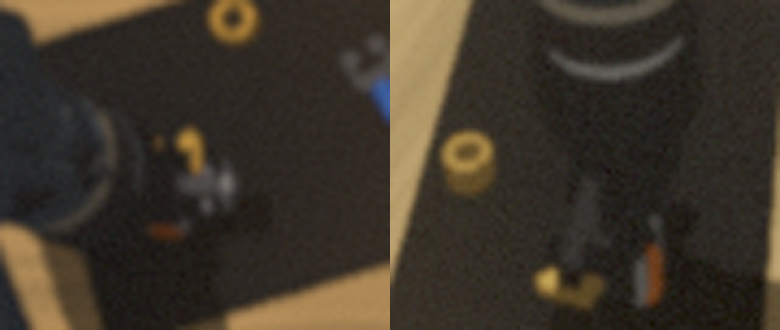

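The tab is gripped: opening is 10.7 mm, and the tips rest level with the brass body top at z = 9 mm. I'll lift it and carry it towards the fixture.

```bash
python3 - <<'E'
from plan import *
plan((.5342,.2544,.17,182),(*fix(-123,0),.17,200.13),(*fix(-123,0),.12,200.13))
E
```

```text
t 9.0 at [0.5342 0.2544 0.009 ] psi -178.04 z [ 2.6e-03  9.0e-04 -1.0e+00] grip 0.125 F [-1.2  0.9  6.2]
(0.5342, 0.2544, 0.17, 182) -> [-0.5, 0.2, -161.0] az -0.0
(np.float64(0.4607135554198303), np.float64(-0.2623306167948375), 0.17, 200.13) -> [90.6, -513.8, -161.6] az -18.2
(np.float64(0.4607135554198303), np.float64(-0.2623306167948375), 0.12, 200.13) -> [90.8, -513.8, -111.6] az -18.2
```

Request:
arm_command(deltas=[0, 0, -15, 0, 0, 0, 0, 0, 0, -40, 0, 0, 0, 0, 0, 0, -80, 0, 0, 0, 0, 0, 0, -120, 0, 0, 0, 0, 0, 0, -161, 0, 0, 0, 0, 6, -34, -161, 0, 0, -2, 0, 13, -72, -161, 0, 0, -4, 0, 20, -110, -161, 0, 0, -6, 0, 26, -148, -161, 0, 0, -8, 0, 33, -186, -161, 0, 0, -10, 0, 40, -224, -161, 0, 0, -12, 0, 46, -262, -161, 0, 0, -14, 0, 53, -300, -161, 0, 0, -16, 0, 60, -338, -161, 0, 0, -18, 0, 66, -376, -161, 0, 0, -18.2, 0, 73, -414, -161, 0, 0, -18.2, 0, 80, -452, -161, 0, 0, -18.2, 0, 86, -486, -161, 0, 0, -18.2, 0, 90.6, -514, -161, 0, 0, -18.2, 0, 90.6, -514, -161, 0, 0, -18.2, 0])

```text
clock: 10.67
ee_pos: [0.4586, -0.2678, 0.1673]
ee_rot: [[-0.941, -0.339, -0.002], [-0.339, 0.941, -0.002], [0.002, -0.001, -1.0]]
force: [0.2, -1.2, 0.1]
gripper_width: 0.128
```

```bash
python3 - <<'E'
from two import *
two(7,(250,150,130,110),(270,120,110,93))
plan((*fix(-123,0),.1,200.13))
E
```

```text
top crop px [[269.0, 275.0]]
side crop px [[246.0, 194.0]]
t 10.77 at [ 0.4592 -0.2633  0.1675] psi -159.99 z [-0.0015  0.0018 -1.    ] grip 0.125 F [-0.4  0.3 -0.2]
(np.float64(0.4607135554198303), np.float64(-0.2623306167948375), 0.1, 200.13) -> [-1.8, 0.3, 67.5] az -0.1
```

View pics/v7.png

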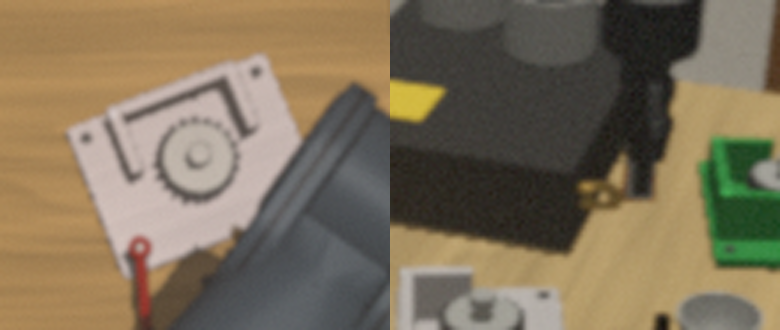

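```bash
python3 - <<'E'
from plan import *
plan((*fix(-123,0),.0575,200.13),(*fix(-101,0),.0575,200.13))
E
```

```text
t 10.77 at [ 0.4592 -0.2633  0.1675] psi -159.99 z [-0.0015  0.0018 -1.    ] grip 0.125 F [-0.4  0.3 -0.2]
(np.float64(0.4607135554198303), np.float64(-0.2623306167948375), 0.0575, 200.13) -> [-1.8, 0.2, 110.0] az -0.1
(np.float64(0.48136966745855986), np.float64(-0.25475928696161454), 0.0575, 200.13) -> [-23.8, 0.2, 110.0] az -0.1
```

Request:
arm_command(deltas=[-1.8, 0.2, 25, 0, 0, 0, 0, -1.8, 0.2, 55, 0, 0, 0, 0, -1.8, 0.2, 80, 0, 0, 0, 0, -1.8, 0.2, 98, 0, 0, 0, 0, -1.8, 0.2, 107, 0, 0, 0, 0, -1.8, 0.2, 110, 0, 0, 0, 0, -10, 0.2, 110, 0, 0, 0, 0, -18, 0.2, 110, 0, 0, 0, 0, -23.8, 0.2, 110, 0, 0, 0, 0, -23.8, 0.2, 110, 0, 0, 0, 0, -23.8, 0.2, 110, 0, 0, 0, 0])

```text
clock: 11.68
ee_pos: [0.4837, -0.2547, 0.0599]
ee_rot: [[-0.938, -0.346, 0.002], [-0.346, 0.938, -0.002], [-0.001, -0.002, -1.0]]
force: [-0.2, 0.7, -0.4]
gripper_width: 0.126
```

```bash
python3 - <<'E'
from two import *
two(8,(280,170,70,60),(270,180,70,59))
plan((*fix(-101,0),.0575,200.13))
E
```

```text
top crop px [[283.0, 368.0]]
side crop px [[326.0, 146.0]]
t 11.78 at [ 0.4827 -0.2546  0.0592] psi -159.83 z [ 6.e-04 -6.e-04 -1.e+00] grip 0.127 F [-0.3  0.3 -0.4]
(np.float64(0.48136966745855986), np.float64(-0.25475928696161454), 0.0575, 200.13) -> [1.3, 0.4, 1.7] az 0.0
```

View pics/v8.png

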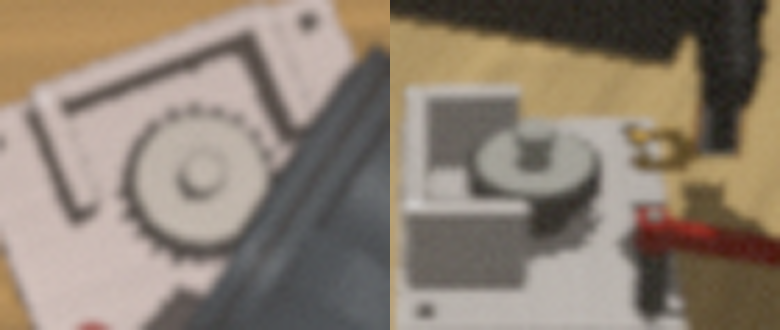

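```bash
cat > ov.py <<'E'
from clipfit import *
from plan import fix
def ov(img,box,f,tcp,dx,dy=0,dz=-.006,out="pics/ov.png",o=(0,0),yaw=np.radians(20.13)):
    l,t,w,h=box; J=cv2.resize(img[t:t+h,l:l+w],None,fx=f,fy=f,interpolation=cv2.INTER_CUBIC)
    c,s=np.cos(yaw),np.sin(yaw); p=(tcp[0]+c*dx-s*dy,tcp[1]+s*dx+c*dy)
    for q in hullpts(p[0],p[1],0,yaw,tcp[2]+dz): cv2.polylines(J,[cv2.convexHull(np.int32((proj("side",q)-[l,t]+.5)*f))],True,(0,255,0),1)
    a=np.linspace(0,6.28,40)
    for r,z in((11,.072),(37,.05),(37,.03),(11,.059),(8,.05)):
        P=np.array([[*fix(r*np.cos(k)+o[0],r*np.sin(k)+o[1]),z] for k in a]); cv2.polylines(J,[np.int32((proj("side",P)-[l,t]+.5)*f)],True,(255,0,255),1)
    for P in([(-75,-100),(75,-100),(75,100),(-75,100)],):
        P=np.array([[*fix(x+o[0],y+o[1]),.012] for x,y in P]); cv2.polylines(J,[np.int32((proj("side",P)-[l,t]+.5)*f)],True,(255,255,0),1)
    cv2.imwrite(out,J)
E
python3 - <<'E'
from ov import *
from station import telemetry
S=cv2.imread("pics/side8.png"); ov(S,(265,185,80,60),10,telemetry.state()["ee_pos"],.032)
E
```

```text
(no output)
```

View pics/ov.png

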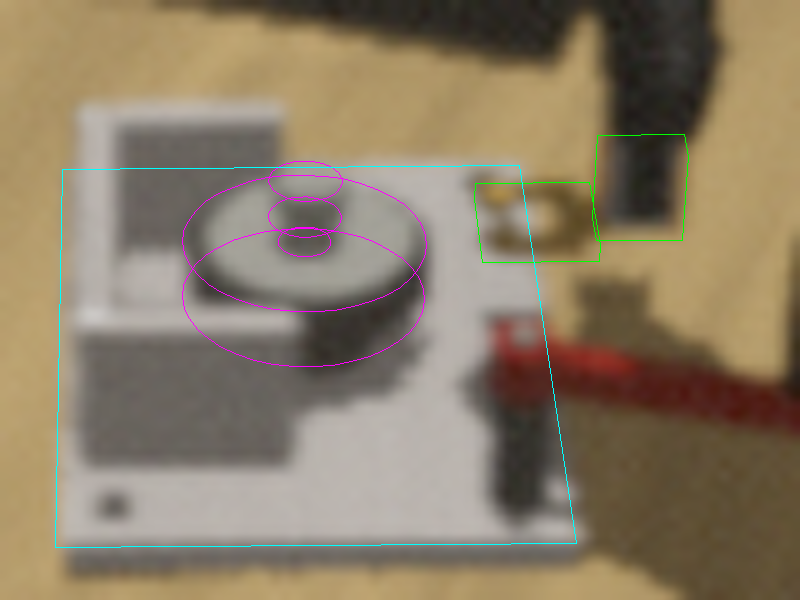

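```bash
cat > fixfit.py <<'E'
from h import *
from scipy.optimize import minimize
def parts():
    B=lambda x0,x1,y0,y1,z0,z1:np.array([(x,y,z) for x in(x0,x1) for y in(y0,y1) for z in(z0,z1)])/1000.
    a=np.linspace(0,2*np.pi,36)
    cyl=lambda r,z:np.c_[r*np.cos(a),r*np.sin(a),z+0*a]/1000
    return [B(-75,75,-100,100,0,12),B(5,70,50,62,12,60),B(5,70,-62,-50,12,60),B(58,70,-62,62,12,60),np.r_[cyl(37,50),cyl(37,12)],np.r_[cyl(11,72),cyl(11,50)]]
def render(n,p,box,f=5):
    l,t,w,h=box; m=np.zeros((h*f,w*f),np.uint8); c,s=np.cos(p[2]),np.sin(p[2])
    for P in parts():
        W=np.c_[p[0]+c*P[:,0]-s*P[:,1],p[1]+s*P[:,0]+c*P[:,1],P[:,2]]
        u=((proj(n,W)-[l,t]+.5)*f-.5)*16; cv2.fillConvexPoly(m,cv2.convexHull(np.int32(np.round(u))),255,shift=4)
    return cv2.resize(m,(w,h),interpolation=cv2.INTER_AREA)/255.
def fit(n,I,box,p0):
    l,t,w,h=box; J=I[t:t+h,l:l+w]; hsv=cv2.cvtColor(J,cv2.COLOR_BGR2HSV).astype(float)
    s=np.clip((115-hsv[...,1])/75,0,1); wt=np.ones_like(s); red=((hsv[...,1]>120)&((hsv[...,0]<6)|(hsv[...,0]>172)))|(hsv[...,2]<75)
    wt[cv2.dilate(red.astype(np.uint8),np.ones((3,3)))>0]=0
    cost=lambda q:(wt*(render(n,[q[0]/1000,q[1]/1000,q[2]/100],box)-s)**2).sum()
    x0=np.array([p0[0]*1000,p0[1]*1000,p0[2]*100])
    r=minimize(cost,x0,method="Nelder-Mead",options=dict(initial_simplex=x0+np.array([[0,0,0],[4,0,0],[0,4,0],[0,0,4]])))
    p=[r.x[0]/1000,r.x[1]/1000,r.x[2]/100]; return np.array(p),r.fun,s,wt,render(n,p,box)
E
python3 - <<'E'
from fixfit import *
for n,k,b in(("top",4,(268,160,95,85)),("top",0,(268,160,95,85)),("side",4,(262,186,70,60)),("side",0,(262,186,70,60))):
    I=cv2.imread(f"pics/{n}{k}.png"); p,f,s,wt,r=fit(n,I,b,(.576,-.22,.351)); print(n,k,p.round(4),round(f,1))
    cv2.imwrite(f"pics/ff_{n}{k}.png",cv2.resize(np.uint8(255*np.dstack([s,r,wt])),None,fx=5,fy=5,interpolation=0))
a,b=cv2.imread("pics/ff_top4.png"),cv2.imread("pics/ff_side4.png"); b=cv2.copyMakeBorder(b,0,len(a)-len(b),0,0,0); cv2.imwrite("pics/ff.png",cv2.resize(np.hstack([a,b]),(780,400)))
E
```

```text
top 4 [ 0.5758 -0.2199  0.3503] 23.5
top 0 [ 0.576  -0.2198  0.3479] 20.8
side 4 [ 0.5763 -0.2255  0.3572] 57.9
side 0 [ 0.5766 -0.2252  0.3586] 45.1
```

View pics/ff.png

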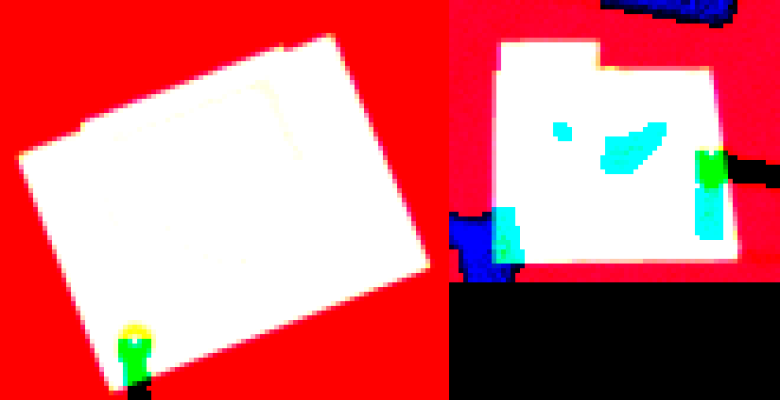

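```bash
python3 - <<'E'
import cv2,numpy as np
a=cv2.imread("pics/side8.png");b=cv2.imread("pics/side4.png")
d=cv2.absdiff(a,b).max(2); l,t,w,h=305,190,40,30
f=lambda x:cv2.resize(x[t:t+h,l:l+w],None,fx=12,fy=12,interpolation=0)
cv2.imwrite("pics/diff8.png",np.vstack([cv2.cvtColor(np.clip(f(d)*3.,0,255).astype(np.uint8),8)[:,:400],f(a)[:,:400]])[:,:])
print(d[t:t+h,l:l+w].max())
a=cv2.imread("pics/top7.png");b=cv2.imread("pics/top4.png");d=cv2.absdiff(a,b).max(2)
l,t,w,h=318,218,24,20;g=lambda x:cv2.resize(x[t:t+h,l:l+w],None,fx=18,fy=18,interpolation=0);cv2.imwrite("pics/top7z.png",np.hstack([g(a),g(b)])[:, :800])
E
```

```text
159
```

View pics/diff8.png

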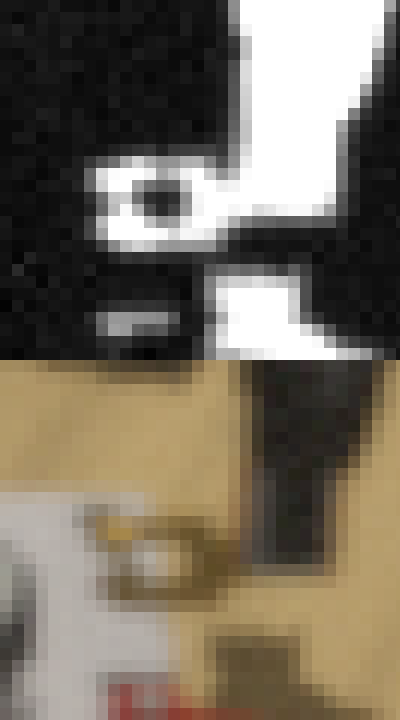

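View pics/top7z.png

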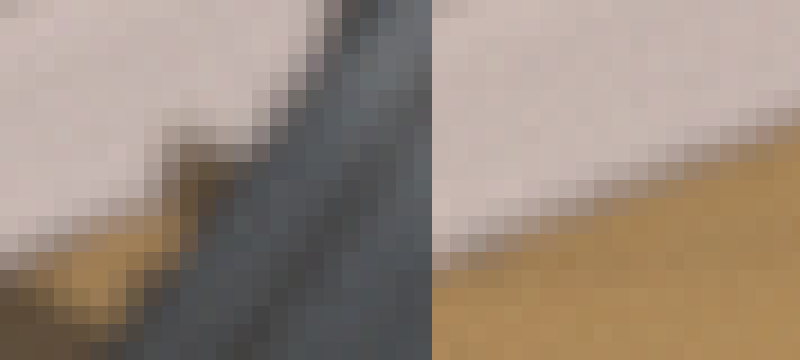

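```bash
python3 - <<'E'
from clipfit import *
a=cv2.imread("pics/side8.png");b=cv2.imread("pics/side4.png")
d=cv2.absdiff(a,b).max(2).astype(float); box=(308,198,14,15); l,t,w,h=box
s=np.clip((d[t:t+h,l:l+w]-8)/35,0,1); s=cv2.morphologyEx(s,cv2.MORPH_CLOSE,cv2.getStructuringElement(2,(5,5))); s[13:]=0
print((s*9).round().astype(int))
tcp=np.array([.4827,-.2546,.0592]); yaw=np.radians(20.17);c,sn=np.cos(yaw),np.sin(yaw)
def rb(q,z0,f=8):
    dx,dy=q[0]/1000,q[1]/1000; B,_=hullpts(tcp[0]+c*dx-sn*dy,tcp[1]+sn*dx+c*dy,0,yaw,z0)
    m=np.zeros((h*f,w*f),np.uint8); u=((proj("side",B)-[l,t]+.5)*f-.5)*16; cv2.fillConvexPoly(m,cv2.convexHull(np.int32(np.round(u))),255,shift=4)
    return cv2.resize(m,(w,h),interpolation=cv2.INTER_AREA)/255.
for dz in(.004,.006,.008):
    r=minimize(lambda q:((rb(q,tcp[2]-dz)-s)**2).sum(),[32,0],method="Nelder-Mead",options=dict(initial_simplex=[[32,0],[36,0],[32,4]])); print(dz,r.x,r.fun)
t7=np.array([.4592,-.2633,.1675])
for dx in(.030,.032,.034):
    print(dx,proj("top",[[t7[0]+c*(dx+.015)-sn*y,t7[1]+sn*(dx+.015)+c*y,t7[2]-.003] for y in(.017,-.017)]).tolist())
E
```

```text
[[1 0 0 0 0 0 0 0 0 0 0 0 0 0]
 [1 0 0 0 0 0 0 0 0 0 0 0 0 0]
 [0 0 0 0 0 0 0 0 0 0 0 0 0 0]
 [0 0 0 0 0 0 0 0 0 0 0 0 0 0]
 [0 0 0 0 0 0 1 2 2 3 1 3 3 3]
 [0 0 0 1 3 5 7 9 9 9 9 9 9 9]
 [0 1 1 1 7 9 9 9 9 9 9 9 9 9]
 [0 0 0 1 7 9 9 9 9 9 9 9 9 9]
 [0 0 0 0 4 9 9 9 9 9 9 9 9 9]
 [0 0 0 0 4 9 9 9 9 9 9 9 9 9]
 [0 0 0 0 4 9 9 9 9 9 9 9 9 9]
 [0 0 0 1 4 9 9 9 9 9 9 9 9 9]
 [0 0 0 0 1 3 9 9 9 9 9 9 9 9]
 [0 0 0 0 0 0 0 0 0 0 0 0 0 0]
 [0 0 0 0 0 0 0 0 0 0 0 0 0 0]]
0.004 [32.45060886  0.6778327 ] 1.0215800830135975
0.006 [32.15386958 -2.29503252] 1.0587701747365612
0.008 [31.86091399 -5.16872454] 1.1357691311818845
0.03 [[324.8278157768041, 226.38871936991694], [337.78754433067877, 221.2739994266444]]
0.032 [[324.5136979819629, 225.62716965635076], [337.4704677100146, 220.5147577334603]]
0.034 [[324.19973289712465, 224.86601249955459], [337.1535423977528, 219.7559078564392]]
```

```bash
python3 - <<'E'
from plan import *
plan((*fix(-88,-2.5),.0575,200.13))
E
```

```text
t 11.78 at [ 0.4827 -0.2546  0.0592] psi -159.83 z [ 6.e-04 -6.e-04 -1.e+00] grip 0.127 F [-0.3  0.3 -0.4]
(np.float64(0.4944359302352208), np.float64(-0.2526326047918384), 0.0575, 200.13) -> [-11.7, -2.1, 1.7] az 0.0
```

Request:
arm_command(deltas=[-5, -1, 1, 0, 0, 0, 0, -9, -2, 1.5, 0, 0, 0, 0, -11.7, -2.1, 1.7, 0, 0, 0, 0, -11.7, -2.1, 1.7, 0, 0, 0, 0, -11.7, -2.1, 1.7, 0, 0, 0, 0, -11.7, -2.1, 1.7, 0, 0, 0, 0, -11.7, -2.1, 1.7, 0, 0, 0, 0, -11.7, -2.1, 1.7, 0, 0, 0, 0])

```text
clock: 12.45
ee_pos: [0.4939, -0.2524, 0.0568]
ee_rot: [[-0.939, -0.344, -0.0], [-0.344, 0.939, -0.0], [0.0, 0.0, -1.0]]
force: [0.9, 0.0, -0.2]
gripper_width: 0.126
```

```bash
cat > rel.py <<'E'
from clipfit import *
import fixfit
from station import telemetry
def rel(name,bg="pics/side4.png",x1=None):
    a=cv2.imread(name);b=cv2.imread(bg); s0=telemetry.state(); tcp=s0["ee_pos"]; R=s0["ee_rot"]; yaw=np.arctan2(-R[1,0],-R[0,0]);c,sn=np.cos(yaw),np.sin(yaw)
    e=proj("side",[[tcp[0]+c*.047,tcp[1]+sn*.047,tcp[2]-.003]])[0]; l=int(e[0])-5;t=int(e[1])-10;w=14;h=17;box=(l,t,w,h)
    d=cv2.absdiff(a,b).max(2).astype(float); s=np.clip((d[t:t+h,l:l+w]-8)/35,0,1); s=cv2.morphologyEx(s,cv2.MORPH_CLOSE,cv2.getStructuringElement(2,(5,5)))
    print((s*9).round().astype(int))
    def rb(q,z0,f=8):
        dx,dy=q[0]/1000,q[1]/1000; B,_=hullpts(tcp[0]+c*dx-sn*dy,tcp[1]+sn*dx+c*dy,0,yaw,z0)
        m=np.zeros((h*f,w*f),np.uint8); u=((proj("side",B)-[l,t]+.5)*f-.5)*16; cv2.fillConvexPoly(m,cv2.convexHull(np.int32(np.round(u))),255,shift=4)
        return cv2.resize(m,(w,h),interpolation=cv2.INTER_AREA)/255.
    wt=np.ones((h,w)); wt[t+h-1-np.arange(h)>0,:]=1
    rows=slice(3,14)
    for dz in(.005,.006,.007):
        r=minimize(lambda q:((rb(q,tcp[2]-dz)-s)[rows]**2).sum(),[32,0],method="Nelder-Mead",options=dict(initial_simplex=[[32,0],[36,0],[32,4]])); print(dz,r.x.round(2),round(r.fun,2), "origin in side frame",(tcp[0]+(c*r.x[0]-sn*r.x[1])/1000).round(4),(tcp[1]+(sn*r.x[0]+c*r.x[1])/1000).round(4))
    print(tcp,np.degrees(yaw))
E
python3 - <<'E'
from two import *
two(9,(280,170,70,60),(270,180,70,59))
plan((*fix(-88,-2.5),.0575,200.13))
from rel import *
rel("pics/side9.png")
E
```

```text
top crop px [[277.0, 346.0]]
side crop px [[304.0, 149.0]]
t 12.55 at [ 0.4939 -0.2524  0.0568] psi -159.85 z [-0.  0. -1.] grip 0.131 F [-0.4 -0.1  0.1]
(np.float64(0.4944359302352208), np.float64(-0.2526326047918384), 0.0575, 200.13) -> [-0.4, -0.4, -0.7] az 0.0
[[0 0 0 0 0 0 0 0 0 0 0 1 1 1]
 [0 0 0 0 0 0 0 0 0 0 0 1 1 1]
 [0 0 0 0 0 0 0 0 0 0 0 0 0 1]
 [0 0 0 0 0 0 0 0 0 0 0 0 0 1]
 [0 0 0 0 0 0 0 0 0 0 0 0 0 1]
 [0 0 0 0 0 0 0 1 1 0 0 1 1 2]
 [0 0 0 0 0 0 4 7 7 6 5 8 9 9]
 [0 0 0 0 0 5 9 9 9 9 9 9 9 9]
 [0 0 0 0 0 6 9 9 9 9 9 9 9 9]
 [0 1 0 1 1 2 7 9 9 9 9 9 9 9]
 [0 0 0 0 0 2 7 9 9 9 9 9 9 9]
 [0 0 0 0 0 2 7 9 9 9 9 9 9 9]
 [0 0 0 0 0 2 9 9 9 9 9 9 9 9]
 [0 0 0 0 0 2 7 9 9 9 9 9 9 9]
 [0 0 0 0 0 0 2 4 7 7 7 8 7 8]
 [0 0 0 0 0 0 0 0 2 4 7 7 7 7]
 [0 0 0 0 0 0 0 0 2 4 7 7 7 7]]
0.005 [32.38 -0.31] 0.67 origin in side frame 0.5244 -0.2415
0.006 [32.25 -1.87] 0.67 origin in side frame 0.5248 -0.243
0.007 [32.13 -3.15] 0.67 origin in side frame 0.5252 -0.2443
[ 0.49393498 -0.25237391  0.05681916] 20.15324379580342
```

View pics/v9.png

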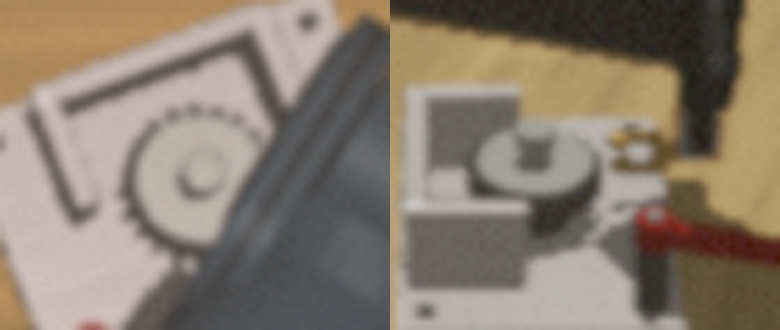

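Request:
arm_command(deltas=[-5, -0.8, -0.7, 0, 0, 0, 0, -12, -0.8, -0.7, 0, 0, 0, 0, -18, -0.8, -0.7, 0, 0, 0, 0, -22, -0.8, -0.7, 0, 0, 0, 0, -24, -0.8, -0.7, 0, 0, 0, 0, -24, -0.8, -0.7, 0, 0, 0, 0, -24, -0.8, -0.7, 0, 0, 0, 0])

```text
clock: 13.13
ee_pos: [0.5169, -0.2447, 0.0574]
ee_rot: [[-0.939, -0.345, -0.0], [-0.345, 0.939, 0.0], [0.0, 0.0, -1.0]]
force: [-0.5, -0.2, 0.8]
gripper_width: 0.127
```

```bash
python3 - <<'E'
from two import *
two(10,(280,170,70,60),(270,180,70,59))
plan((*fix(-88,-2.5),.0575,200.13))
from rel import *
rel("pics/side10.png")
E
```

```text
top crop px [[259.0, 299.0]]
side crop px [[260.0, 147.0]]
t 13.23 at [ 0.5167 -0.2448  0.0574] psi -159.84 z [-4.e-04  1.e-04 -1.e+00] grip 0.128 F [-0.1 -0.  -1.2]
(np.float64(0.4944359302352208), np.float64(-0.2526326047918384), 0.0575, 200.13) -> [23.6, 0.3, -0.1] az 0.0
[[0 0 0 0 0 0 0 0 0 0 0 0 0 0]
 [0 0 0 0 0 0 0 0 0 0 0 0 0 0]
 [0 0 0 0 0 0 0 0 0 0 0 0 0 0]
 [0 0 0 0 0 0 0 0 0 0 0 0 0 0]
 [0 0 0 0 0 0 0 0 0 0 0 0 0 0]
 [0 0 0 0 0 0 0 0 0 0 0 0 0 0]
 [0 0 0 0 0 0 1 0 1 2 2 2 2 3]
 [0 0 0 0 0 2 4 7 9 9 9 9 9 9]
 [0 0 0 0 1 7 9 9 9 9 9 9 9 9]
 [0 0 0 0 0 6 9 9 9 9 9 9 9 9]
 [0 0 0 0 0 2 6 9 9 9 9 9 9 9]
 [0 0 0 0 0 2 6 9 9 9 9 9 9 9]
 [0 0 0 0 0 2 6 9 9 9 9 9 9 9]
 [0 0 0 0 0 2 9 9 9 9 9 9 9 9]
 [0 0 0 0 0 2 9 9 9 9 9 9 9 9]
 [0 0 0 0 3 8 9 9 9 9 9 9 9 9]
 [0 0 0 2 8 9 9 9 9 9 9 9 9 9]]
0.005 [33.1  -1.75] 0.83 origin in side frame 0.5483 -0.235
0.006 [33.09 -3.32] 0.81 origin in side frame 0.5489 -0.2365
0.007 [32.64 -4.81] 0.82 origin in side frame 0.549 -0.2381
[ 0.51666157 -0.24480992  0.05742137] 20.15906824845128
```

View pics/v10.png

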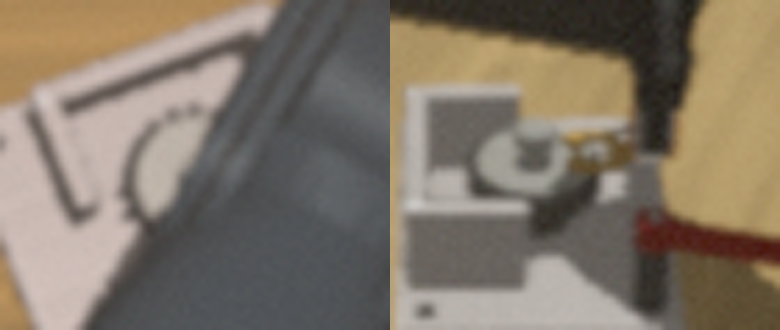

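Request:
arm_command(deltas=[-3, 0, 0, 0, 0, 0, 0, -6, 0, 0, 0, 0, 0, 0, -9, 0, 0, 0, 0, 0, 0, -10, 0, 0, 0, 0, 0, 0, -10, 0, 0, 0, 0, 0, 0, -10, 0, 0, 0, 0, 0, 0])

```text
clock: 13.73
ee_pos: [0.5263, -0.2413, 0.0575]
ee_rot: [[-0.939, -0.345, -0.0], [-0.345, 0.939, -0.0], [0.0, 0.0, -1.0]]
force: [-0.5, -0.0, 0.3]
gripper_width: 0.119
```

Request:
arm_command(deltas=[-2, 0, 0, 0, 0, 0, 0, -4, 0, 0, 0, 0, 0, 0, -4, 0, 0, 0, 0, 0, 0, -4, 0, 0, 0, 0, 0, 0])

```text
clock: 14.07
ee_pos: [0.53, -0.24, 0.0575]
ee_rot: [[-0.939, -0.345, -0.0], [-0.345, 0.939, 0.0], [0.0, 0.0, -1.0]]
force: [0.4, -0.4, -1.7]
gripper_width: 0.13
```

Request:
arm_command(deltas=[-2, 0, 0, 0, 0, 0, 0, -3, 0, 0, 0, 0, 0, 0, -3, 0, 0, 0, 0, 0, 0, -3, 0, 0, 0, 0, 0, 0])

```text
clock: 14.4
ee_pos: [0.5317, -0.2384, 0.0569]
ee_rot: [[-0.939, -0.345, -0.003], [-0.345, 0.939, 0.001], [0.002, 0.002, -1.0]]
force: [-3.2, 1.4, -0.2]
gripper_width: 0.128
```

The contact force is about 2.5 N against the push, with 2.4 N towards fixture +y. The clip therefore sits too far to -y, so I'll shift it about 1 mm to +y and push on.

Request:
arm_command(deltas=[1, 1, 0, 0, 0, 0, 0, 1, 1.5, 0, 0, 0, 0, 0, 0, 1.5, 0, 0, 0, 0, 0, -1, 1.5, 0, 0, 0, 0, 0, -1, 1.5, 0, 0, 0, 0, 0])

```text
clock: 14.82
ee_pos: [0.5321, -0.2376, 0.0573]
ee_rot: [[-0.939, -0.344, -0.003], [-0.344, 0.939, -0.001], [0.003, -0.0, -1.0]]
force: [-5.3, -1.6, 0.2]
gripper_width: 0.123
```

```bash
cat > st.py <<'E'
from plan import *
s=telemetry.state(); p=s["ee_pos"]; R=np.array([[.939,.344],[-.344,.939]])
print("t",s["clock"],"fix xy",(R@(p[:2]-[.5762,-.22])*1000).round(2),"z",(p[2]*1000).round(2),"Fxy",(R@s["force"][:2]).round(2),"Fz",s["force"][2].round(2),"M",s["moment"].round(2),"grip",round(s["gripper_width"]*85.4,2),"zax",s["ee_rot"][:,2].round(4))
E
python3 st.py
```

```text
t 14.8167 fix xy [-47.44  -1.39] z 57.26 Fxy [-5.57  0.34] Fz 0.22 M [-0.2   1.14  0.03] grip 10.52 zax [-0.0026 -0.001  -1.    ]
```

Request:
arm_command(deltas=[-1, 0, 0, 0, 0, 0, 0, -2, 0, 0, 0, 0, 0, 0, -3, 0, 0, 0, 0, 0, 0, -4, 0, 0, 0, 0, 0, 0, -4, 0, 0, 0, 0, 0, 0])

```text
clock: 15.23
ee_pos: [0.5333, -0.2372, 0.0566]
ee_rot: [[-0.939, -0.343, -0.008], [-0.343, 0.939, -0.003], [0.009, 0.0, -1.0]]
force: [-9.2, -3.1, 1.4]
gripper_width: 0.124
```

```bash
python3 st.py
```

```text
t 15.2333 fix xy [-46.15  -1.36] z 56.59 Fxy [-9.74  0.27] Fz 1.39 M [-0.61  2.13  0.03] grip 10.62 zax [-0.0083 -0.0027 -1.    ]
```

Request:
arm_command(deltas=[-1, 0, -0.3, 0, 0, 0, 0, -2, 0, -0.5, 0, 0, 0, 0, -3, 0, -0.5, 0, 0, 0, 0, -4, 0, -0.5, 0, 0, 0, 0, -4, 0, -0.5, 0, 0, 0, 0])

```text
clock: 15.65
ee_pos: [0.5364, -0.2359, 0.0567]
ee_rot: [[-0.939, -0.343, -0.01], [-0.342, 0.94, -0.003], [0.01, 0.001, -1.0]]
force: [-8.9, -2.7, 0.5]
gripper_width: 0.13
```

```bash
python3 st.py
```

```text
t 15.65 fix xy [-42.89  -1.25] z 56.74 Fxy [-9.33  0.52] Fz 0.48 M [-0.68  2.16  0.02] grip 11.06 zax [-0.0096 -0.0025 -1.    ]
```

Request:
arm_command(deltas=[-1, 0, 0, 0, 0, 0, 0, -2, 0, -0.2, 0, 0, 0, 0, -3, 0, -0.2, 0, 0, 0, 0, -4, 0, -0.2, 0, 0, 0, 0, -4, 0, -0.2, 0, 0, 0, 0])

```text
clock: 16.07
ee_pos: [0.5457, -0.2328, 0.0586]
ee_rot: [[-0.939, -0.345, 0.002], [-0.345, 0.939, 0.0], [-0.002, -0.001, -1.0]]
force: [1.5, 1.7, -1.2]
gripper_width: 0.13
```

```bash
python3 st.py; python3 - <<'E'
from two import *
two(11,(280,170,70,60),(270,180,70,59))
E
```

```text
t 16.0667 fix xy [-33.09  -1.54] z 58.62 Fxy [1.98 1.05] Fz -1.23 M [ 0.24 -0.03  0.07] grip 11.12 zax [ 2.1e-03  1.0e-04 -1.0e+00]
top crop px [[232.0, 239.0]]
side crop px [[203.0, 147.0]]
```

View pics/v11.png

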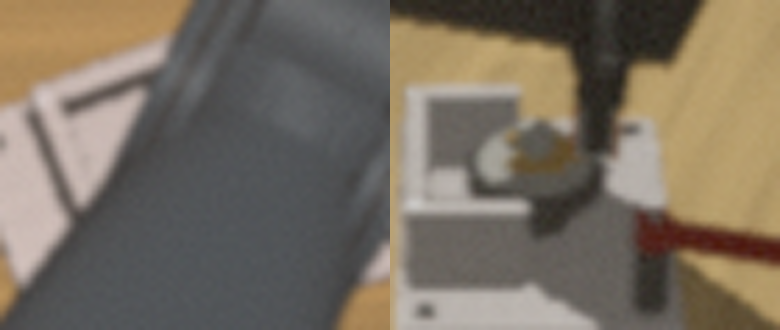

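It snapped: the tool jumped forward to fixture x = -33.1 mm, the predicted home position, and the force dropped. I'll press a little further to make sure it is seated.

Request:
arm_command(deltas=[-1, 0, 0.8, 0, 0, 0, 0, -2, 0, 0.8, 0, 0, 0, 0, -3, 0, 0.8, 0, 0, 0, 0, -3, 0, 0.8, 0, 0, 0, 0, -3, 0, 0.8, 0, 0, 0, 0])

```text
clock: 16.58
ee_pos: [0.5459, -0.2327, 0.0575]
ee_rot: [[-0.939, -0.344, -0.003], [-0.344, 0.939, -0.001], [0.003, -0.0, -1.0]]
force: [-4.7, 0.2, 3.3]
gripper_width: 0.124
```

```bash
python3 st.py
```

```text
t 16.5833 fix xy [-32.86  -1.46] z 57.47 Fxy [-4.38  1.83] Fz 3.32 M [-0.15  1.03  0.06] grip 10.57 zax [-0.0032 -0.0014 -1.    ]
```

Request:
arm_command(deltas=[-2, 0, -0.5, 0, 0, 0, 0, -4, 0, -0.5, 0, 0, 0, 0, -5, 0, -0.5, 0, 0, 0, 0, -5, 0, -0.5, 0, 0, 0, 0, -5, 0, -0.5, 0, 0, 0, 0])

```text
clock: 17.0
ee_pos: [0.5461, -0.2326, 0.0576]
ee_rot: [[-0.94, -0.342, -0.013], [-0.342, 0.94, -0.005], [0.014, -0.0, -1.0]]
force: [-14.8, -3.5, 7.6]
gripper_width: 0.128
```

```bash
python3 st.py
```

```text
t 17.0 fix xy [-32.57  -1.46] z 57.64 Fxy [-15.11   1.82] Fz 7.63 M [-0.73  3.05  0.08] grip 10.94 zax [-0.0127 -0.0046 -0.9999]
```

Request:
arm_command(deltas=[3, 0, 0, 0, 0, 0, 0, 6, 0, -0.3, 0, 0, 0, 0, 7.7, 0.5, -0.3, 0, 0, 0, 0, 7.7, 0.5, -0.3, 0, 0, 0, 0, 7.7, 0.5, -0.3, 0, 0, 0, 0])

```text
clock: 17.42
ee_pos: [0.5456, -0.2326, 0.0585]
ee_rot: [[-0.939, -0.345, 0.002], [-0.345, 0.939, -0.0], [-0.002, -0.001, -1.0]]
force: [1.1, 0.5, -1.0]
gripper_width: 0.13
```

```bash
python3 st.py
```

```text
t 17.4167 fix xy [-33.12  -1.3 ] z 58.5 Fxy [1.16 0.07] Fz -1.01 M [ 0.03 -0.25 -0.  ] grip 11.14 zax [ 2.e-03 -5.e-04 -1.e+00]
```

Forces are near zero, so I'll open the fingers gently and lift straight up.

Request:
arm_command(deltas=[0, 0, 0, 0, 0, 0, 14, 0, 0, 0, 0, 0, 0, 20, 0, 0, 0, 0, 0, 0, 26, 0, 0, 0, 0, 0, 0, 30, 0, 0, 0, 0, 0, 0, 32, 0, 0, -5, 0, 0, 0, 32, 0, 0, -20, 0, 0, 0, 32, 0, 0, -45, 0, 0, 0, 32, 0, 0, -80, 0, 0, 0, 32, 0, 0, -115, 0, 0, 0, 32, 0, 0, -140, 0, 0, 0, 32, 0, 0, -140, 0, 0, 0, 32])

```text
clock: 18.42
ee_pos: [0.5477, -0.2343, 0.2067]
ee_rot: [[-0.939, -0.345, 0.012], [-0.345, 0.939, -0.007], [-0.009, -0.01, -1.0]]
force: [0.6, -0.2, 1.0]
gripper_width: 0.377
```

```bash
python3 st.py; python3 - <<'E'
from plan import *
# retreat to robot side, so that cameras see
plan((.40,-.10,.22,94),(.36,-.02,.22,94))
E
```

```text
t 18.4167 fix xy [-31.71  -3.6 ] z 206.71 Fxy [ 0.49 -0.41] Fz 0.98 M [-0.03 -0.04 -0.01] grip 32.17 zax [ 0.0116 -0.0066 -0.9999]
t 18.42 at [ 0.5477 -0.2343  0.2067] psi -159.84 z [ 0.0116 -0.0066 -0.9999] grip 0.377 F [ 0.6 -0.2  1. ]
(0.4, -0.1, 0.22, 94) -> [92.2, 176.8, -15.9] az 106.2
(0.36, -0.02, 0.22, 94) -> [102.2, 265.7, -16.9] az 106.2
```

```bash
python3 - <<'E'
from plan import *
plan((*peg(1.75),.2067,189.8))
E
```

```text
t 18.42 at [ 0.5477 -0.2343  0.2067] psi -159.84 z [ 0.0116 -0.0066 -0.9999] grip 0.377 F [ 0.6 -0.2  1. ]
(np.float64(0.4153931101699686), np.float64(-0.1785502318161395), 0.2067, 189.8) -> [104.9, 97.9, -1.9] az 10.4
```

Request:
arm_command(deltas=[25, 23, 0, 0, 0, 3, 30, 50, 46, 0, 0, 0, 6, 30, 75, 69, 0, 0, 0, 9, 30, 95, 88, 0, 0, 0, 10.4, 30, 103.5, 95.6, 0, 0, 0, 10.4, 30, 103.5, 95.6, 0, 0, 0, 10.4, 30, 103.5, 95.6, 0, 0, 0, 10.4, 30])

```text
clock: 19.0
ee_pos: [0.4146, -0.1785, 0.1985]
ee_rot: [[-0.986, -0.169, 0.001], [-0.169, 0.986, -0.001], [-0.001, -0.001, -1.0]]
force: [0.5, -0.1, -0.4]
gripper_width: 0.349
```

```bash
python3 - <<'E'
from two import *
two(12,(270,165,90,76),(270,170,100,85),[[*peg(1.75),.116],[*peg(1.75),.066]])
plan((*peg(1.75),.2067,189.8))
E
```

```text
top crop px [[152.0, 412.0], [146.0, 418.0], [142.0, 422.0]]
side crop px [[310.0, 47.0], [299.0, 148.0], [294.0, 206.0]]
t 19.1 at [ 0.4152 -0.1789  0.1983] psi -170.24 z [ 9.e-04 -5.e-04 -1.e+00] grip 0.351 F [ 0.3 -0.7 -0.8]
(np.float64(0.4153931101699686), np.float64(-0.1785502318161395), 0.2067, 189.8) -> [-0.2, 0.3, -8.4] az -0.0
```

View pics/v12.png

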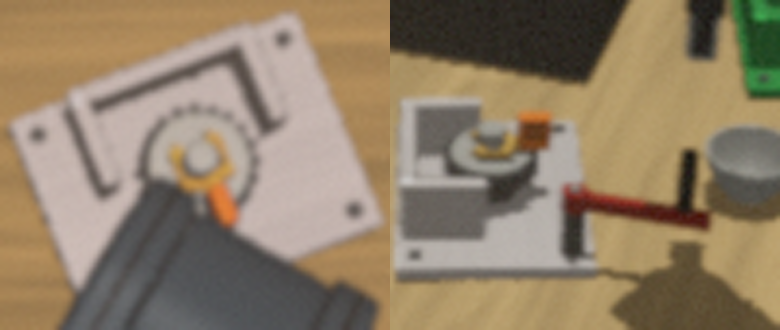

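The clip sits flat round the shaft (top crop (203,155), side crop (495,140)). The peg stands where predicted for an opening of about 1.75 rad. I'll descend round it and swing it shut.

Request:
arm_command(deltas=[0, 0.3, 30, 0, 0, 0, 30, 0, 0.3, 60, 0, 0, 0, 30, 0, 0.3, 85, 0, 0, 0, 30, 0, 0.3, 100, 0, 0, 0, 30, 0, 0.3, 107, 0, 0, 0, 30, 0, 0.3, 107, 0, 0, 0, 30, 0, 0.3, 107, 0, 0, 0, 30])

```text
clock: 19.68
ee_pos: [0.415, -0.1785, 0.0915]
ee_rot: [[-0.986, -0.17, -0.0], [-0.17, 0.986, 0.0], [0.0, 0.0, -1.0]]
force: [0.5, 0.0, -0.6]
gripper_width: 0.351
```

```bash
python3 - <<'E'
from plan import *
plan(*[(*peg(a),.091,189.8+np.degrees(1.75-a)) for a in(1.6,1.5,1.4,1.3,1.2,1.1,1.,.9,.8,.7,.6,.5,.4,.3,.2)])
E
```

```text
t 19.68 at [ 0.415  -0.1785  0.0915] psi -170.24 z [-0.  0. -1.] grip 0.351 F [ 0.5  0.  -0.6]
(np.float64(0.418325837778184), np.float64(-0.19017474519067135), 0.091, np.float64(198.39436692696236)) -> [-1.3, -12.1, 0.5] az -8.6
(np.float64(0.42123343790050594), np.float64(-0.1976240771050073), 0.091, np.float64(204.1239448782706)) -> [-2.9, -20.0, 0.5] az -14.4
(np.float64(0.4248702043899235), np.float64(-0.20474591773385595), 0.091, np.float64(209.85352282957882)) -> [-5.3, -27.6, 0.5] az -20.1
(np.float64(0.42919979987782975), np.float64(-0.21146910799982138), 0.091, np.float64(215.58310078088707)) -> [-8.4, -35.0, 0.5] az -25.8
(np.float64(0.43417896447728344), np.float64(-0.21772647200815728), 0.091, np.float64(221.31267873219528)) -> [-12.3, -42.0, 0.5] az -31.5
(np.float64(0.4397579480214997), np.float64(-0.22345548824610195), 0.091, np.float64(227.04225668350352)) -> [-16.8, -48.6, 0.5] az -37.3
(np.float64(0.4458810071510717), np.float64(-0.22859891427716678), 0.091, np.float64(232.77183463481174)) -> [-21.9, -54.7, 0.5] az -43.0
(np.float64(0.45248696228319096), np.float64
[... 359 characters left out ...]
5] az -60.2
(np.float64(0.47452203240004354), np.float64(-0.24238698700147565), 0.091, np.float64(255.69014644004466)) -> [-47.8, -73.1, 0.5] az -65.9
(np.float64(0.4823614121127937), np.float64(-0.2439652170736107), 0.091, np.float64(261.41972439135293)) -> [-55.3, -76.0, 0.5] az -71.7
(np.float64(0.4903191876805322), np.float64(-0.24475293050803645), 0.091, np.float64(267.14930234266114)) -> [-63.0, -78.1, 0.5] az -77.4
(np.float64(0.498315847640277), np.float64(-0.24474225673249952), 0.091, np.float64(272.87888029396936)) -> [-70.9, -79.5, 0.5] az -83.1
(np.float64(0.5062714920090547), np.float64(-0.24393330239583685), 0.091, np.float64(278.60845824527763)) -> [-78.9, -80.0, 0.5] az -88.8
```

Request:
arm_command(deltas=[-0.5, -6, 0, 0, 0, -4.3, 30, -1.3, -12, 0, 0, 0, -8.6, 30, -2.9, -20, 0, 0, 0, -14.4, 30, -5.3, -27.6, 0, 0, 0, -20, 30, -8.4, -35, 0, 0, 0, -25.8, 30, -12.3, -42, 0, 0, 0, -31.5, 30, -16.8, -48.6, 0, 0, 0, -37.3, 30, -21.9, -54.7, 0, 0, 0, -43, 30, -27.7, -60.2, 0, 0, 0, -48.7, 30, -34, -65.2, 0, 0, 0, -54.5, 30, -40.7, -69.5, 0, 0, 0, -60.2, 30, -47.8, -73.1, 0, 0, 0, -65.9, 30, -55.3, -76, 0, 0, 0, -71.7, 30, -63, -78.1, 0, 0, 0, -77.4, 30, -70.9, -79.5, 0, 0, 0, -83.1, 30, -78.9, -80, 0, 0, 0, -88.8, 30, -78.9, -80, 0, 0, 0, -88.8, 30])

```text
clock: 21.1
ee_pos: [0.5083, -0.2445, 0.0932]
ee_rot: [[0.151, -0.989, 0.004], [-0.989, -0.151, -0.002], [0.002, -0.004, -1.0]]
force: [0.5, 0.3, -0.4]
gripper_width: 0.349
```

```bash
python3 st.py; python3 - <<'E'
from two import *
two(13,(270,165,90,76),(270,170,100,85),[[*peg(.2),.116],[*peg(.2),.066]])
plan(*[(*peg(a),.0915,189.8+np.degrees(1.75-max(a,0))) for a in(.1,.0,-.1,-.15,-.2)])
E
```

```text
t 21.1 fix xy [-72.19   0.34] z 93.2 Fxy [0.61 0.14] Fz -0.44 M [ 0.02 -0.02  0.05] grip 29.84 zax [ 0.0039 -0.0019 -1.    ]
top crop px [[250.0, 262.0], [253.0, 259.0], [245.0, 269.0]]
side crop px [[197.0, 106.0], [199.0, 81.0], [195.0, 136.0]]
t 21.2 at [ 0.5069 -0.2443  0.0927] psi -81.57 z [ 0.0021 -0.0015 -1.    ] grip 0.352 F [ 0.6 -0.9 -0.2]
(np.float64(0.5141066306181189), np.float64(-0.2423341503023756), 0.0915, np.float64(284.33803619658585)) -> [-0.9, -7.5, 1.2] az -5.9
(np.float64(0.5217429773524404), np.float64(-0.2399607786512242), 0.0915, np.float64(290.06761414789406)) -> [-2.1, -15.4, 1.2] az -11.6
(np.float64(0.5291042323596902), np.float64(-0.23683690138738864), 0.0915, np.float64(290.06761414789406)) -> [-4.1, -23.1, 1.3] az -11.6
(np.float64(0.5326585880237691), np.float64(-0.23500299224087598), 0.0915, np.float64(290.06761414789406)) -> [-5.4, -26.9, 1.3] az -11.6
(np.float64(0.5361168444131434), np.float64(-0.23299373125987255), 0.0915, np.float64(290.06761414789406)) -> [-6.9, -30.6, 1.3] az -11.6
```

View pics/v13.png

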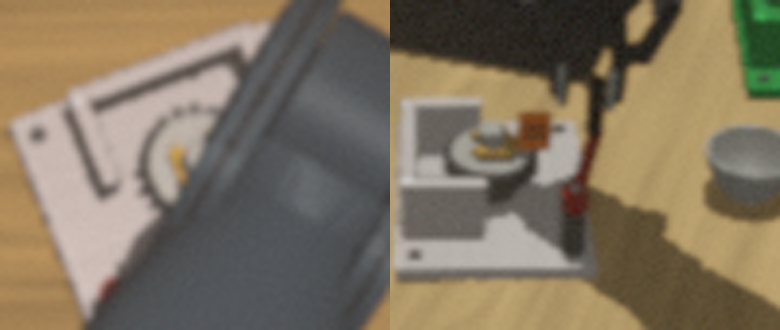

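Request:
arm_command(deltas=[-0.5, -4, -2, 0, 0, -3, 30, -0.9, -8, -2, 0, 0, -6, 30, -1.5, -12, -2, 0, 0, -9, 30, -2.1, -15.5, -2, 0, 0, -11.6, 30, -3, -19, -2, 0, 0, -11.6, 30, -4, -22, -2, 0, 0, -11.6, 30, -4, -22, -2, 0, 0, -11.6, 30, -4, -22, -2, 0, 0, -11.6, 30])

```text
clock: 21.87
ee_pos: [0.5271, -0.2363, 0.0934]
ee_rot: [[0.344, -0.939, 0.0], [-0.939, -0.344, 0.0], [-0.0, -0.0, -1.0]]
force: [-0.3, -1.0, 0.5]
gripper_width: 0.349
```

```bash
python3 st.py
```

```text
t 21.8667 fix xy [-51.73   1.62] z 93.44 Fxy [-0.63 -0.82] Fz 0.51 M [-0.02  0.06 -0.06] grip 29.83 zax [ 4.e-04  2.e-04 -1.e+00]
```

Request:
arm_command(deltas=[0, -1, 0, 0, 0, 0, 30, 0, -2, 0, 0, 0, 0, 30, 0, -3, 0, 0, 0, 0, 30, 0, -3, 0, 0, 0, 0, 30, 0, -3, 0, 0, 0, 0, 30])

```text
clock: 22.28
ee_pos: [0.528, -0.2359, 0.0932]
ee_rot: [[0.344, -0.939, -0.004], [-0.939, -0.344, -0.001], [-0.0, 0.004, -1.0]]
force: [-4.9, -0.7, 2.3]
gripper_width: 0.349
```

```bash
python3 st.py
```

```text
t 22.2833 fix xy [-50.71   1.62] z 93.21 Fxy [-4.86  1.07] Fz 2.34 M [-0.38  1.06 -0.  ] grip 29.79 zax [-0.0037 -0.0012 -1.    ]
```

Request:
arm_command(deltas=[0, -1, 0, 0, 0, 0, 30, 0, -2, 0, 0, 0, 0, 30, 0, -3, 0, 0, 0, 0, 30, 0, -3, 0, 0, 0, 0, 30])

```text
clock: 22.62
ee_pos: [0.5282, -0.2359, 0.0931]
ee_rot: [[0.342, -0.939, -0.01], [-0.94, -0.342, -0.003], [-0.0, 0.01, -1.0]]
force: [-10.4, -3.0, 5.7]
gripper_width: 0.35
```

```bash
python3 st.py
```

```text
t 22.6167 fix xy [-50.56   1.58] z 93.05 Fxy [-10.77   0.7 ] Fz 5.68 M [-0.75  2.3  -0.05] grip 29.87 zax [-0.0096 -0.0035 -0.9999]
```

Request:
arm_command(deltas=[0, 4, 0, 0, 0, 0, 30, 0, 8, 0, 0, 0, 0, 30, 0, 11, 0, 0, 0, 0, 30, 0, 11, 0, 0, 0, 0, 30, 0, 11, 0, 0, 0, 0, 30, 0, 11, -15, 0, 0, 0, 30, 0, 11, -40, 0, 0, 0, 30, 0, 11, -75, 0, 0, 0, 30, 0, 11, -110, 0, 0, 0, 30, 0, 11, -130, 0, 0, 0, 30, 0, 11, -130, 0, 0, 0, 30])

```text
clock: 23.53
ee_pos: [0.5252, -0.2394, 0.2302]
ee_rot: [[0.345, -0.939, 0.011], [-0.939, -0.345, -0.006], [0.009, -0.008, -1.0]]
force: [0.1, -1.0, -0.0]
gripper_width: 0.354
```

```bash
python3 st.py; python3 - <<'E'
from plan import *
plan((.36,.02,.23,290))
E
```

```text
t 23.5333 fix xy [-54.56  -0.68] z 230.22 Fxy [-0.22 -0.94] Fz -0.01 M [0.01 0.02 0.01] grip 30.27 zax [ 0.0106 -0.0058 -0.9999]
t 23.53 at [ 0.5252 -0.2394  0.2302] psi -69.82 z [ 0.0106 -0.0058 -0.9999] grip 0.354 F [ 0.1 -1.  -0. ]
(0.36, 0.02, 0.23, 290) -> [-300.5, 65.6, -3.0] az 0.2
```

Next I'll move clear so both cameras see the fixture.

Request:
arm_command(deltas=[-40, 9, 0, 0, 0, 0, 30, -80, 18, 0, 0, 0, 0, 30, -120, 27, 0, 0, 0, 0, 30, -160, 35, 0, 0, 0, 0, 30, -200, 44, 0, 0, 0, 0, 30, -240, 52, 0, 0, 0, 0, 30, -280, 61, 0, 0, 0, 0, 30, -300, 66, 0, 0, 0, 0, 30, -300, 66, 0, 0, 0, 0, 30, -300, 66, 0, 0, 0, 0, 30])

```text
clock: 24.37
ee_pos: [0.3566, 0.0216, 0.2229]
ee_rot: [[0.347, -0.938, 0.001], [-0.938, -0.347, -0.0], [0.0, -0.001, -1.0]]
force: [1.0, -0.1, -0.4]
gripper_width: 0.35
```

```bash
python3 - <<'E'
from two import *
two(14,(270,165,90,76),(260,165,90,76),[[*peg(0.),.116],[*fix(0,0),.056]])
E
```

```text
top crop px [[-224.0, 529.0], [245.0, 233.0], [201.0, 160.0]]
side crop px [[424.0, 240.0], [240.0, 110.0], [154.0, 184.0]]
```

View pics/v14.png

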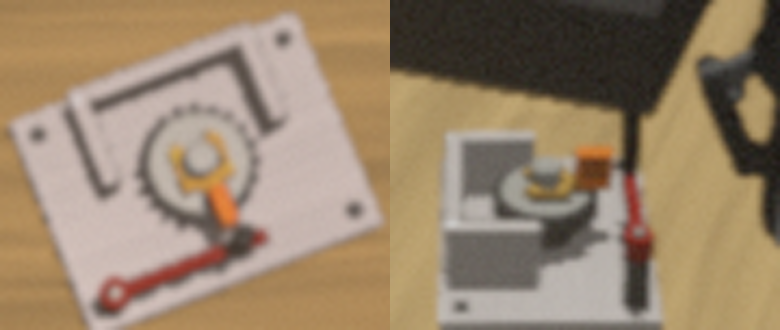

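View pics/top14.png

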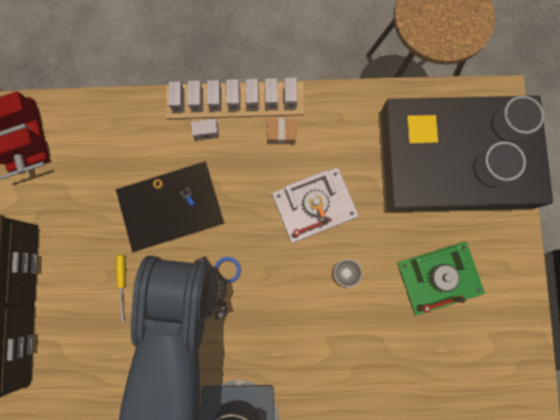

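The gate is shut, with its bar parallel to the plate's front edge and the peg at top crop (240,236). The clip is round the shaft at (203,157). I'll check seat depth, gate angle and the bystanders numerically.

```bash
python3 - <<'E'
from clipfit import *
T=cv2.imread("pics/top14.png");S=cv2.imread("pics/side14.png")
def proc(n,I,box):
    p,f,_=fit([(n,I,box)],[.576,-.22,.351],.0505); return p,f
for n,I,box,o in(("top",T,(306,190,24,26),(.5759,-.2199,.350)),("side",S,(288,197,16,16),(.5764,-.2253,.358))):
    l,t,w,h=box; J=I[t:t+h,l:l+w].astype(float); s=J.max(2)-J.min(2); s=np.clip((s-35)/60,0,1); s=cv2.morphologyEx(s,cv2.MORPH_CLOSE,cv2.getStructuringElement(2,(9,9)))
    r=minimize(lambda q:((render(n,[q[0]/1000,q[1]/1000,.351],.0505,box,6)-s)**2).sum(),[o[0]*1000,o[1]*1000],method="Nelder-Mead",options=dict(initial_simplex=np.array([o[0]*1000,o[1]*1000])+np.array([[0,0],[4,0],[0,4]])))
    d=r.x-np.array(o[:2])*1000; c,sn=np.cos(.351),np.sin(.351); print(n,"clip-fixture in fixture xy mm",round(c*d[0]+sn*d[1],2),round(-sn*d[0]+c*d[1],2),"cost",round(r.fun,1))
# gate red bar angle in top
hsv=cv2.cvtColor(T,cv2.COLOR_BGR2HSV); m=((hsv[...,1]>130)&((hsv[...,0]<7)|(hsv[...,0]>172))&(hsv[...,2]>50)); m[:215]=0;m[245:]=0;m[:,:285]=0;m[:,335:]=0
v,u=np.nonzero(m); P=atz("top",np.c_[u,v],.066)[:,:2]; vx,vy,_,_=cv2.fitLine(np.float32(P*1000),cv2.DIST_HUBER,0,.01,.01).ravel()
ang=np.arctan2(vy,vx); print("bar dir",ang,"gate angle approx",((np.pi/2+.350)-ang+np.pi/2)%np.pi-np.pi/2,len(u))
A=cv2.imread("pics/top0.png");B=T
g=lambda I,l,t,w,h:I[t:t+h,l:l+w].astype(np.float32).mean(2)
for nm,b in dict(small=(178,186,18,22),bush=(150,177,16,15),tape=(212,256,30,30),tin=(330,258,34,32),driver=(112,252,20,72),block=(188,116,32,26),carton=(262,114,40,34)).items():
    x,y=g(A,*b),g(B,*b); print(nm,"shift",np.round(cv2.phaseCorrelate(x,y,cv2.createHanningWindow((b[2],b[3]),cv2.CV_32F))[0],2),"maxdiff",abs(x-y).max())
E
```

```text
top clip-fixture in fixture xy mm -2.2 -0.79 cost 27.1
side clip-fixture in fixture xy mm -7.42 7.31 cost 41.1
bar dir -1.1891736 gate angle approx -0.031623006 70
small shift [0.01 0.22] maxdiff 9.333336
bush shift [-0.13  0.41] maxdiff 8.661652
tape shift [ 0.25 -0.05] maxdiff 36.811405
tin shift [-0.02 -0.06] maxdiff 13.666672
driver shift [-0.05 -0.25] maxdiff 12.104889
block shift [-0.19  0.54] maxdiff 14.333328
carton shift [ 0.01 -0.03] maxdiff 14.0
```

The side fit failed because other edges contaminate that box, and the top fit gave -2.2 mm. I'll check the seat with an overlay of the home pose.

```bash
python3 - <<'E'
from clipfit import *
import fixfit
J=[]
for n,o,b in(("top",(.5759,-.2199,.350),(300,185,34,34)),("side",(.5764,-.2253,.358),(280,190,40,40))):
    I=cv2.imread(f"pics/{n}14.png"); l,t,w,h=b; f=400//w; K=cv2.resize(I[t:t+h,l:l+w],None,fx=f,fy=f,interpolation=cv2.INTER_CUBIC)
    for q in hullpts(o[0],o[1],0,o[2],.0505): cv2.polylines(K,[cv2.convexHull(np.int32((proj(n,q)-[l,t]+.5)*f))],True,(0,255,0),1)
    a=np.linspace(0,6.28,40)
    for r,z in((11,.072),(37,.05)): cv2.polylines(K,[np.int32((proj(n,np.c_[o[0]+r/1000*np.cos(a),o[1]+r/1000*np.sin(a),z+0*a])-[l,t]+.5)*f)],True,(255,0,255),1)
    J.append(cv2.resize(K,(390,390)))
cv2.imwrite("pics/home.png",np.hstack(J))
E
```

```text
(no output)
```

View pics/home.png

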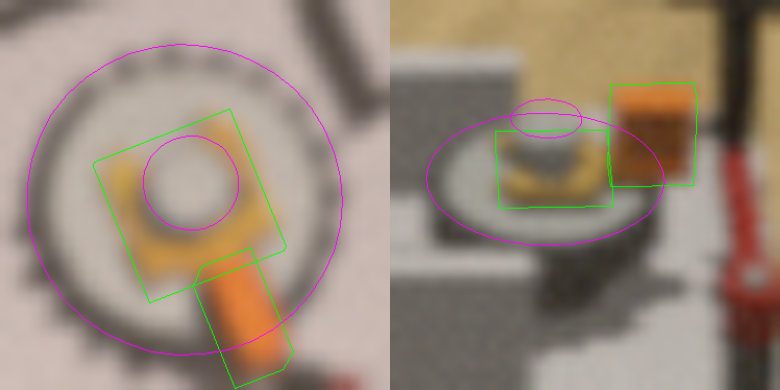

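```bash
python3 -c "
from station import ticket,telemetry
print(telemetry.state()['clock'], ticket.hand_in())"
```

```text
the job is handed in; nothing more can be done
24.4667 None
```

I swung the red gate open to about 1.75 rad and pushed the orange-tab clip onto the shaft until it snapped. I then let go of it, swung the gate shut against its stop, and handed the job in at 24.5 s.

**Clip:** It snapped over at about 10 N and would not go further under a 15 N push. The home-pose overlay matches in both views to within about 1–2 mm.

**Gate:** It held against its stop under an 11 N push. The last top picture puts it at about -0.03 rad, which is shut within the measuring error.

**Other things:** All seven checked (small clip, bush, tape, tin, screwdriver, block and carton) show at most about half a pixel of shift. The tape crop was disturbed by the gripper nearby.

**Checks that disagreed or failed:**
- **Cameras:** The two cameras disagreed by about 5 mm in y. I corrected the sideways position from the contact force during the push.
- **Seat fits:** The final automatic fits of the clip's seat were unreliable. The top one gave -2.2 mm and the side one failed, so I relied on the hard stop and the overlay instead.

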